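Secure the window frame of a sample chamber

ROBOT

A 6-joint arm with a two-finger parallel gripper is mounted at the origin on the work surface. World frame = base frame: x ahead of the robot, y to its left, z up, the work surface at z = 0. Lengths are in m, angles in degrees, forces in N, time in s.
With the tool pointing down it reaches from about 0.375 to 0.9 m from the base axis. Payload 3.1 kg.
Tool frame: the origin (TCP) lies on the centre line of the jaws, within the pads' length; the fingertips stand 19 mm ahead of it and the grasp point (between the pads) is the TCP (tips_ahead is the distance from the TCP to the fingertips, in m); z points along the fingers, y is the line along which they close (so a half turn about z gives the same grasp; the last joint's range is limited). The gripper opens to 87 mm and grips with 3 to 60 N. Pads are 19 mm wide; open, the fingers measure 117 mm over their backs; the gripper's body (75 mm by 190 mm) begins 51 mm behind the grasp point.
Start: joints at [-79.097, 30.224, 82.088, -0, 67.689, -10.227], TCP at [0.225, -0.583, 0.242] pointing down, gripper open.
Joint ranges: [-176.69, 176.69], [-43.24, 126.21], [12.49, 139.97], [-82, 262], [0, 151.66], [-163.58, 163.58]. Speed limits (degrees/s): [159.86, 159.86, 180, 180, 180, 180].

INTERFACE

Orientations are given as a 3x3 rotation matrix whose columns are the frame's x, y, z axes.
In Python, from rig import read_state, capture, hand_in, trace, landmark_of, tips_ahead gives the robot as it stands.
- The arm moves only by the shell command python3 -m jog 'ROWS'. ROWS is JSON, a list of rows, each an object of numbers: "tx", "ty", "tz": the shift along the tool's x, y, z in cm; "roll": the turn about the tool's z in rad; "jaw": the opening, from 0 (shut) to 1 (fully open). A call has 1 to 8 rows; each row shifts and turns the commanded pose from where the row before left it, along the tool's axes as they then stand; what a row does not reach is not made up. A row lasts 1/10 s, in which the tool goes at most 50 mm and 8.59 degrees, less where a joint would pass 70% of its speed; a pose out of reach is approached as far as the arm can. A call with a gripper value outside its range is refused whole. The fingers move at their own pace and stop on an object; the grip force is fixed at half the most. Time passes only in rows, so rows that do not move let the fingers close. It gives the time, the measured TCP pose, the force, the opening and the grip force at its end, in the units of the state.
- read_state(): the state, without advancing time (a new reading comes with each control period).
- capture(name): name is "scene" or "top" or "wrist"; returns a dict with "img" (480x640x3 uint8, red, green, blue), "vertical_fov" (degrees; the focal length in pixels is half the picture's height over the tangent of half this angle, whatever the lens; pixels are square), "cx", "cy" (the principal point, pixels), "k1" (the pictures are not rectified: a ray, as slopes to the right and down, at radius r is drawn at 1 + k1 r^2 times it, then the intrinsics apply), "cam_to_world" (4x4, takes a point from camera to world coordinates); the wrist camera has in their place "tool_from_camera" (4x4, takes a point from camera to tool coordinates, whose origin is the TCP and whose axes are the flange's). Camera axes: x right, y up, looking along -z (the intrinsics and any distortion apply to the point x, -y, -z); pixel columns grow to the right and rows downward; lengths in m; the calibration is good to about 2 mm. A picture is of the moment at which its call begins: read the wrist's pose just before it. There is no depth.
- hand_in(): hands the job in; it is judged then, once.
Trained networks look in the newest picture that a camera, given by its name, has taken for a name from the list of things; names that differ only in an ending like _2 or _b are one class to them, and where a whole thing is asked for, a point or a joint stands for the part that bears it (a point fixed in the world has none). Each returns a list of dicts, best first, with "p" (0 to 1); they miss things now and then, are a little off and sometimes report something else, mostly with a low value. They report only what shows in the picture. A call takes as long as a camera call.
- trace(camera, thing): "pixels" (480x640 bool, what is visible of it) and "bbox" ([left, top, width, height] in pixels, round what is visible of it).
- landmark_of(camera, thing): "point" ([row, column] in pixels: a listed point, or the origin of a listed thing).
The state is a dict: "time_s": time; "joint_positions": joint angles; "qvel": joint speeds; "tau": joint torques, N m; "position": TCP position; "tcp_rot": TCP orientation; "force": force on the tool from outside, world axes, zero at the start; "moment": the same for the moment, N m; "opening": opening from 0.0 (shut) to 1.0 (fully open); "grasp_force": force on a finger pad.
Only numpy, scipy, OpenCV 4.12 (cv2) and the standard library are available. Lean on these libraries where they do the work, as an engineer would, in place of code of your own. Each camera call takes 0.05 s, during which the arm holds its last target. There are 200 camera calls.

TASK

Lift the white dust cover off the tilted sample chamber by its bar knob and set it down, without dropping it, flat and right way up in the middle of the blue mat. Then press the blue window frame fully shut, and after that turn both red-and-brass turnbuttons inwards over the frame until each is hard against its stop. Do not touch the glass pane, and leave the other things on the table where they stand.

Things in the scene. Friction and masses are not known exactly. Their poses are not given: they have to be found in the camera images.
- cover: loose white dust cover, an upside-down open box 130 (x) x 164 (y) x 59 mm, walls 4 mm, 0.18 to 0.35 kg. Origin: centre of its open underside; z out through its top. At first it sits over the chamber's face, its axes along the face's (tilted 30 degrees), 3 mm play all round; draw it 55 to 80 mm along its z, then towards the robot, from under the lamp arm
- knob (a point): centre of the top of the cover's black bar knob: the bar is 16 mm thick (along the cover's y), 70 mm long (along its x) and stands 30 mm above the cover's top; pinch it across its 16 mm. Its axes are the cover's
- mat: blue mat fixed on the table, 180 (x) x 200 (y) mm, 3 mm thick; origin at the centre of its underside
- face (a point): fixed dark face plate of the sample chamber, tilted 30 degrees. Origin: centre of its upper surface, 115 mm above the table; x up the slope, y across it (left seen from the low side, which looks to the robot), z outward normal. 116 (x) x 150 (y) mm; flange round it 146 x 180 mm, its top 12 mm lower. It carries the frame and two turnbuttons, under the cover at first
- frame (a joint): angle of the hinged blue window frame, rad: 0 fully shut; starts ajar at 0.12 to 0.22; stiff, stays where left, needs about 4 N at its tab. Hinge line along the face's y at face x = 38 mm; shut, the frame spans face x = 38 to -32 and y = -35 to 35 mm, 8 mm thick, rim 14 mm wide
- tab (a point): middle of the top of the orange press tab on the frame's free (low) edge: tab 16 (x) x 30 (y) mm, 8 mm thick; when shut at face (-38, 0, 8) mm
- pane: glass pane in the frame, 42 x 42 mm, 3.5 mm below the top of the rim; fragile, not to be touched. Origin at its centre
- left_button (a joint): angle of the turnbutton on the face's +y side, rad: 0 when its tongue points down the slope (face -x); grows as the tongue turns inwards over the frame (counter-clockwise seen from above the face); stop at 1.6, other stop at -0.4. Stiff, about 0.06 N m. Cannot pass while the frame is ajar
- left_pivot (a point): on the left turnbutton's pivot axis (along the face's z) at the top of its brass tongue, face (-5, 52, 16) mm. Tongue 14 mm wide, reaching 32 mm from the pivot, underside 10 mm above the face. On the tongue stands a red fin, 8 mm thick, 20 mm high, along the tongue from 6 mm behind the pivot to 30 mm before it
- left_tip (a point): top of the left fin's far end, 30 mm from the pivot axis, 36 mm above the face
- right_button (a joint): the same for the turnbutton on the face's -y side, mirrored: grows as its tongue turns inwards (clockwise seen from above the face); stop at 1.6
- right_pivot (a point): as left_pivot, for the right turnbutton, face (-5, -52, 16) mm
- right_tip (a point): as left_tip, for the right turnbutton
- post: bystander, leave alone: steel optical post, cylinder 25 mm across, 75 mm tall, standing; origin at its underside
- lens_tube: bystander, leave alone: black lens tube, 36 mm across at the top, 50 mm tall, standing; origin at its underside
- mirror_mount: bystander, leave alone: small mirror in a black mount on a post, foot 50 x 50 mm, 92 mm tall; origin at its underside
- tape: bystander, leave alone: yellow roll of tape lying flat, 84 mm across, 19 mm high; origin at its underside
- driver: bystander, leave alone: red-handled screwdriver lying flat, 160 mm long, about 30 mm high at most; origin at its underside
- jar: bystander, leave alone: amber glass jar, 60 mm across, 80 mm tall; origin at its underside
- screw_tray: bystander, leave alone: grey plastic screw tray, 100 x 130 x 30 mm, open at the top; origin at its underside
- lamp (a point): middle of the low front edge (nearest the robot) of the fixed lamp arm over the face, 300 mm above the table. The arm is 50 mm wide, 35 mm high, runs level 175 mm back from here along the chamber's centre line to a 40 mm post; it bars the way from straight above, so the tool must come in leaning, along the face's normal

How it is judged (in metres and radians):
On the way, in this order (a step that is already met when the one before it is completed fails the run):
1. the dust cover stands released, flat and right way up in the middle of the mat (horizontal distance between cover and mat below 0.04 m and angle between cover's own z axis and vertical below 0.06 rad and height (world z) of cover below 0.012 m and contact force between the fingers and cover below 0.1 N and linear speed of cover below 0.03 m/s), for 0.2 s.
2. the window frame is pressed shut, both turnbuttons still open (value of joint frame below 0.035 rad and value of joint each of left_button, right_button below 1 rad), for 0.1 s.
At the end, for the whole second after the job is handed in: the frame is shut (under 0.035 rad), both turnbuttons are turned inwards to more than 1.5 rad (stop at 1.6), and the cover rests released on the mat, its centre within 40 mm of the mat's centre, flat within 0.06 rad, right way up, underside less than 12 mm above the table (all of step 1 and value of joint frame below 0.035 rad and value of joint each of left_button, right_button above 1.5 rad); the robot touches nothing.
It fails at once if the glass pane is touched with more than 1 N (contact force between any of the fingers, the arm and pane above 1 N).
It fails at once if the cover falls: faster than 0.5 m/s while out of the fingers (contact force between the fingers and cover below 0.1 N and linear speed of cover above 0.5 m/s).
It fails at once if a bystander is moved more than 30 mm (distance of any of post, lens_tube, mirror_mount, tape, driver, jar, screw_tray from where it was at the start of the episode above 0.03 m).
It also fails if it takes over 72 s, if anything falls off the work surface, if the arm or the gripper's body presses on something with over 40 N, if the wrist force passes 120 N, or if a joint passes its speed limit or range.

## Working session

There is one attempt and no reset: what is moved stays moved. The work goes in short steps, Python scripts to look and compute and a shell command to move; the robot and the scene stay as the last step left them, time stands still between calls to the robot, and variables do not carry over. Pictures are saved under pics/ and viewed, at most 10 in all, crops included, and the job is handed in when it is done.

```bash
mkdir -p pics; ls; cat > h.py <<'E'
import numpy as np, cv2
from rig import *
def cam(n):
    s=read_state(); c=capture(n)
    if n=="wrist":
        T=np.eye(4);T[:3,:3]=s["tcp_rot"];T[:3,3]=s["position"];c["T"]=T@np.array(c["tool_from_camera"])
    else: c["T"]=np.array(c["cam_to_world"])
    c["f"]=240/np.tan(np.radians(c["vertical_fov"])/2); return c
def ray(c,rc):
    u=(rc[1]-c["cx"])/c["f"];v=(rc[0]-c["cy"])/c["f"]
    K=np.eye(3);p=cv2.undistortPoints(np.array([[[u,v]]],float),K,np.array([c["k1"],0,0,0.]))[0,0]
    d=c["T"][:3,:3]@np.array([p[0],-p[1],-1]);return c["T"][:3,3],d/np.linalg.norm(d)
def atz(c,rc,z):
    o,d=ray(c,rc);return o+d*(z-o[2])/d[2]
def tri(rays):
    A=sum(np.eye(3)-np.outer(d,d) for o,d in rays);b=sum((np.eye(3)-np.outer(d,d))@o for o,d in rays)
    x=np.linalg.solve(A,b);return x,[np.linalg.norm((np.eye(3)-np.outer(d,d))@(x-o)) for o,d in rays]
E
python3 - <<'E'
from h import *
C={}
np.set_printoptions(precision=4,suppress=True)
for n in("scene","top"):
    C[n]=cam(n);cv2.imwrite(f"pics/{n}0.png",C[n]["img"][:,:,::-1]);print(n,C[n]["T"][:3].tolist(),C[n]["f"],C[n]["k1"])
H=dict(cover=None,knob=None,mat=0,face=.115,lamp=.3,tab=None,post=0,lens_tube=0,mirror_mount=0,tape=0,driver=0,jar=0,screw_tray=0)
for k,z in H.items():
    R=[]
    for n in C:
        for l in landmark_of(n,k)[:2]:
            print(k,n,round(l["p"],2),np.round(l["point"],1), atz(C[n],l["point"],z) if z is not None else "")
        L=landmark_of(n,k) if 0 else None
E
python3 -c "
from rig import *
print(tips_ahead, {k:v for k,v in read_state().items()})"
```

```text
pics
scene [[0.35204206089902, -0.6689394514421697, 0.6546651034400868, 1.1871974306108288], [0.9359714493673431, 0.2479496976650763, -0.24995678305857638, -0.2420647820088187], [0.004881938873608107, 0.7007431467606701, 0.7133969504706255, 0.9075218526377363]] 467.6799414760949 -0.022342673801898093
top [[0.029365210028044594, 0.9879523929657854, -0.15194654873733413, 0.3443240953761214], [-0.9995389047259764, 0.030197749286159765, 0.0031739371836349626, 0.00606854029469398], [0.007724142619362523, 0.1517832835697939, 0.9883836160365909, 1.393053745262956]] 533.3096378573767 -0.10143566940403873
cover scene 0.85 [251.4 393.3] 
cover scene 0.37 [316.7 253.1] 
cover top 0.81 [241.1 241.7] 
knob scene 0.77 [216.6 392.8] 
knob top 0.79 [253.  241.2] 
mat scene 0.72 [318.3 252. ] [ 0.5208 -0.1706  0.    ]
mat top 0.56 [258.1 386. ] [ 0.5226 -0.1732  0.    ]
lamp scene 0.62 [174.  400.6] [0.4857 0.1984 0.3   ]
lamp scene 0.32 [270.4 310.6] [ 0.6783 -0.0741  0.3   ]
lamp top 0.63 [246.6 228.5] [0.4983 0.1924 0.3   ]
tab scene 0.65 [258.  470.2] 
post scene 0.75 [310.7 323.5] [ 0.5588 -0.00
[... 911 characters left out ...]
886940e-04,
        6.76887845e+01, -1.02273543e+01]), 'qvel': array([-0.02468367,  0.03287073, -0.02244211, -0.00025435, -0.08943812,
        0.07983385]), 'tau': array([ 9.23597108e-04, -4.40007985e+01, -1.76984543e+01,  6.34503155e-02,
        5.05255430e-02, -6.15628124e-06]), 'position': array([ 0.22535445, -0.58294912,  0.24156841]), 'tcp_rot': array([[ 9.32749740e-01,  3.60524511e-01,  1.07683808e-05],
       [ 3.60524511e-01, -9.32749739e-01, -4.16488182e-05],
       [-4.97121545e-06,  4.27301895e-05, -9.99999999e-01]]), 'force': array([ 0.51670732, -0.60672678, -0.04873627]), 'moment': array([-0.01499722, -0.00598946,  0.01511796]), 'grasp_force': 0.0, 'opening': 0.9984770003753695}
```

View pics/scene0.png

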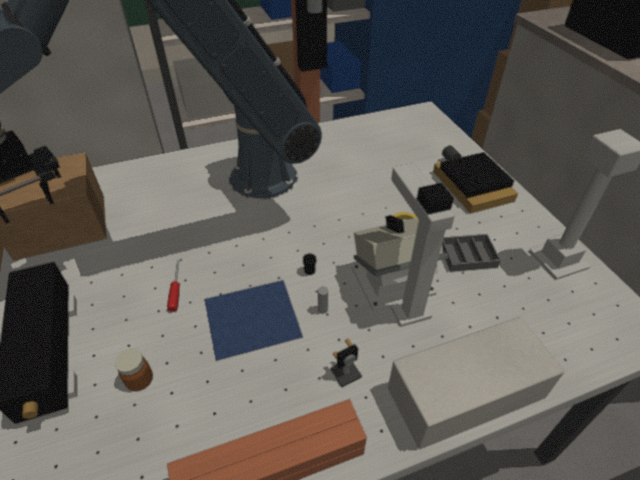

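View pics/top0.png

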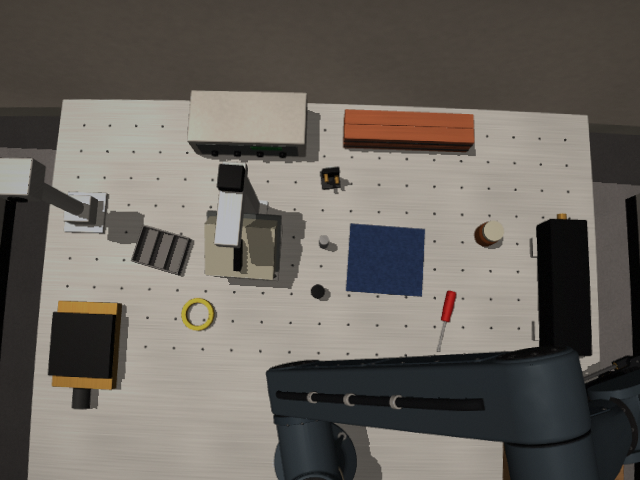

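```bash
cat > m.py <<'E'
from h import *
np.set_printoptions(precision=4,suppress=True)
C={n:cam(n) for n in("scene","top")}
for k in("cover","knob","lamp","mat","face"):
    r=[]
    for n in C:
        l=landmark_of(n,k)
        if l: r.append(ray(C[n],l[0]["point"]))
    if len(r)>1: print(k,*tri(r))
for k in("mat","cover","knob","lamp"):
  for n in C:
    t=trace(n,k)
    if t:
        m=t[0]["pixels"].astype(np.uint8);c=max(cv2.findContours(m,0,2)[0],key=cv2.contourArea)
        q=cv2.boxPoints(cv2.minAreaRect(c));print(k,n,t[0]["p"],m.sum(),q.round(1).tolist())
        if k=="mat":
            P=np.array([atz(C[n],(y,x),.003)[:2] for x,y in c[:,0]],np.float32);print(cv2.minAreaRect(P))
E
python3 m.py
```

```text
cover [0.5349 0.1878 0.1189] [np.float64(0.0022197097121150725), np.float64(0.0022197097121150504)]
knob [0.4958 0.1855 0.1939] [np.float64(0.0019315963888221514), np.float64(0.0019315963888221893)]
lamp [0.4932 0.1917 0.3048] [np.float64(0.00376755963667907), np.float64(0.0037675596366789827)]
mat [ 0.522  -0.1712 -0.0038] [np.float64(0.00037589102867095395), np.float64(0.00037589102867099705)]
mat top 0.87 5090 [[345.20001220703125, 290.6000061035156], [350.20001220703125, 222.8000030517578], [426.0, 228.39999389648438], [421.0, 296.20001220703125]]
((0.5192198157310486, -0.17156121134757996), (0.1982961744070053, 0.18078108131885529), 87.45841979980469)
cover scene 0.96 2469 [[348.70001220703125, 226.5], [411.3999938964844, 207.6999969482422], [426.0, 256.20001220703125], [363.29998779296875, 275.0]]
cover top 0.8 3288 [[200.6999969482422, 274.70001220703125], [204.5, 215.5], [278.29998779296875, 220.1999969482422], [274.5, 279.3999938964844]]
knob scene 0.94 2450 [[349.0, 225.0], [414.20001220703125, 208.6999969482422], [426.3999938964844, 257.3999938964844], [361.20001220703125, 273.70001220703125]]
knob top 0.74 3539 [[200.3000030517578, 275.70001220703125], [204.0, 215.3000030517578], [278.29998779296875, 220.0], [274.5, 280.29998779296875]]
lamp scene 0.8 7333 [[338.5, 309.29998779296875], [380.3999938964844, 155.10000610351562], [468.3999938964844, 179.0], [426.6000061035156, 333.20001220703125]]
lamp top 0.7 3313 [[207.0, 162.0], [281.0, 162.0], [281.0, 280.0], [207.0, 280.0]]
```

The scene picture shows the chamber and cover at about (390,250), the mat at (252,318), and the lamp arm over the cover. The top picture shows the cover at (240,250), the black bar at (238,258) and the mat at (386,260). Next I'll check what `jog` accepts for tilting the tool.

```bash
python3 -m jog '[{"tx":0,"pitch":0}]'; echo; python3 -m jog '[{"tx":0,"ty":0,"tz":-1,"roll":0}]'
```

```text
$[0]: bad value
$[0]: bad value
```

```bash
python3 -m jog '[{"tx":0,"ty":0,"tz":-1,"roll":0,"jaw":1}]'; echo;  python3 -m jog '[{"tx":0,"ty":0,"tz":0,"roll":0,"pitch":0,"yaw":0,"jaw":1}]'
```

```text
time_s: 2.5
position: [0.2251, -0.5819, 0.2505]
tcp_rot: [[0.933, 0.36, -0.001], [0.36, -0.933, 0.004], [0.001, -0.004, -1.0]]
force: [0.9, -0.4, -0.2]
opening: 1.003
grasp_force: 0.0
$[0]: bad value
```

```bash
python3 -m jog '[{"tx":0,"ty":0,"tz":-5,"roll":0,"jaw":1},{"tx":0,"ty":0,"tz":-5,"roll":0,"jaw":1},{"tx":0,"ty":0,"tz":-5,"roll":0,"jaw":1},{"tx":3.3,"ty":-3.2,"tz":0,"roll":0.123,"jaw":1}]' | grep -E "time|pos"; python3 -m jog '[{"tx":2.8,"ty":-3.6,"tz":0,"roll":0.123,"jaw":1},{"tx":2.3,"ty":-3.8,"tz":0,"roll":0.122,"jaw":1},{"tx":2,"ty":-4.2,"tz":0,"roll":0,"jaw":1},{"tx":2,"ty":-4.2,"tz":0,"roll":0,"jaw":1},{"tx":2,"ty":-4.2,"tz":0,"roll":0,"jaw":1},{"tx":2,"ty":-4.2,"tz":0,"roll":0,"jaw":1},{"tx":2,"ty":-4.2,"tz":0,"roll":0,"jaw":1},{"tx":2,"ty":-4.2,"tz":0,"roll":0,"jaw":1}]'; python3 -m jog '[{"tx":2,"ty":-4.2,"tz":0,"roll":0,"jaw":1},{"tx":2,"ty":-4.2,"tz":0,"roll":0,"jaw":1},{"tx":2,"ty":-4.2,"tz":0,"roll":0,"jaw":1},{"tx":0,"ty":0,"tz":0,"roll":0,"jaw":1},{"tx":0,"ty":0,"tz":0,"roll":0,"jaw":1}]'; python3 -c "
from rig import *
print(read_state()['joint_positions'].round(2))"
```

```text
time_s: 2.9
position: [0.2439, -0.549, 0.4111]
time_s: 3.7
position: [0.4014, -0.205, 0.4026]
tcp_rot: [[1.0, 0.0, 0.002], [0.0, -1.0, -0.001], [0.002, 0.001, -1.0]]
force: [0.5, -0.6, -0.3]
opening: 1.0
grasp_force: 0.0
time_s: 4.2
position: [0.461, -0.0799, 0.4022]
tcp_rot: [[1.0, 0.004, 0.001], [0.004, -1.0, -0.001], [0.001, 0.001, -1.0]]
force: [-0.1, 0.0, 0.2]
opening: 1.0
grasp_force: 0.0
[-2.353e+01  8.050e+00  8.998e+01 -4.000e-02  8.191e+01  6.625e+01]
```

```bash
python3 -m jog '[{"tx":3,"ty":-3.8,"tz":0,"roll":0,"jaw":1},{"tx":3,"ty":-3.8,"tz":0,"roll":0,"jaw":1},{"tx":3,"ty":-3.8,"tz":0,"roll":0,"jaw":1},{"tx":3,"ty":-3.8,"tz":-3,"roll":0,"jaw":1},{"tx":0,"ty":-3.8,"tz":-4,"roll":0,"jaw":1},{"tx":0,"ty":0,"tz":-4,"roll":0,"jaw":1},{"tx":0,"ty":0,"tz":-4,"roll":0,"jaw":1},{"tx":0,"ty":0,"tz":0,"roll":0,"jaw":1}]'; python3 -c "
from rig import *
print(read_state()['joint_positions'].round(2))";  python3 -m jog '[{"tx":5,"ty":0,"tz":0,"roll":0,"jaw":1},{"tx":5,"ty":0,"tz":0,"roll":0,"jaw":1},{"tx":5,"ty":0,"tz":0,"roll":0,"jaw":1},{"tx":5,"ty":0,"tz":0,"roll":0,"jaw":1},{"tx":5,"ty":0,"tz":0,"roll":0,"jaw":1},{"tx":0,"ty":0,"tz":0,"roll":0,"jaw":1}]';python3 -c "
from rig import *
print(read_state()['joint_positions'].round(2))"
```

```text
time_s: 5.0
position: [0.5787, 0.0994, 0.5514]
tcp_rot: [[1.0, -0.001, 0.014], [-0.001, -1.0, -0.001], [0.014, 0.001, -1.0]]
force: [0.2, -0.1, -0.6]
opening: 0.998
grasp_force: 0.0
[-1.1400e+00  1.6270e+01  5.7610e+01 -4.0000e-02  1.0533e+02  8.8930e+01]
time_s: 5.6
position: [0.8063, 0.0949, 0.5178]
tcp_rot: [[1.0, -0.004, -0.006], [-0.004, -1.0, 0.002], [-0.006, -0.002, -1.0]]
force: [-0.3, -0.7, -2.6]
opening: 0.999
grasp_force: 0.0
[-1.1800e+00  4.4700e+01  1.3120e+01  1.0000e-01  1.2252e+02  8.9100e+01]
```

```bash
 python3 -m jog '[{"tx":5,"ty":0,"tz":-3,"roll":0,"jaw":1},{"tx":5,"ty":0,"tz":-3,"roll":0,"jaw":1},{"tx":5,"ty":0,"tz":-3,"roll":0,"jaw":1},{"tx":5,"ty":0,"tz":-3,"roll":0,"jaw":1}]';python3 -c "
from rig import *
print(read_state()['joint_positions'].round(2))"; python3 -m jog '[{"tx":-3,"ty":0,"tz":-5,"roll":0,"jaw":1},{"tx":0,"ty":0,"tz":-5,"roll":0,"jaw":1},{"tx":0,"ty":0,"tz":-5,"roll":0,"jaw":1},{"tx":0,"ty":0,"tz":-5,"roll":0,"jaw":1},{"tx":0,"ty":0,"tz":-5,"roll":0,"jaw":1},{"tx":0,"ty":0,"tz":-5,"roll":0,"jaw":1}]';python3 -c "
from rig import *
print(read_state()['joint_positions'].round(2))"
```

```text
time_s: 6.0
position: [0.8295, 0.0828, 0.5524]
tcp_rot: [[0.99, 0.002, 0.14], [-0.0, -1.0, 0.014], [0.14, -0.014, -0.99]]
force: [-0.9, -0.6, 0.2]
opening: 1.002
grasp_force: 0.0
[ -2.35  42.72  12.49   1.3  116.81  88.28]
time_s: 6.6
position: [0.671, 0.0695, 0.7497]
tcp_rot: [[0.976, 0.003, 0.216], [-0.001, -1.0, 0.022], [0.216, -0.022, -0.976]]
force: [0.3, 0.2, 0.2]
opening: 1.001
grasp_force: 0.0
[ -4.53  26.86  12.49   2.87 128.27  87.44]
```

```bash
 python3 -m jog '[{"tx":4.5,"ty":-2,"tz":0,"roll":0,"jaw":1},{"tx":4.5,"ty":-1,"tz":0,"roll":0,"jaw":1},{"tx":4.5,"ty":-1,"tz":0,"roll":0,"jaw":1},{"tx":4.5,"ty":-1,"tz":0,"roll":0,"jaw":1}]';python3 -c "
from rig import *
print(read_state()['joint_positions'].round(2))"
```

```text
time_s: 7.0
position: [0.7591, 0.1074, 0.6962]
tcp_rot: [[0.954, 0.006, 0.301], [-0.004, -0.999, 0.034], [0.301, -0.034, -0.953]]
force: [0.2, 0.3, -0.7]
opening: 1.003
grasp_force: 0.0
[ -1.14  32.27  12.49   2.59 117.71  90.34]
```

```bash
cat > fit.py <<'E'
# fit chamber pose (x,y,yaw) of the cover by landmarks + silhouette corners is weak; use lamp arm + cover bottom edge lines
from h import *
np.set_printoptions(precision=4,suppress=True)
from scipy.optimize import least_squares
C={n:cam(n) for n in("scene","top")}
M={}
for n in C:
    M[n]=trace(n,"cover")[0]["pixels"]
    cv2.imwrite(f"/tmp/{n}.png",M[n]*255)
L={}
for n in C:
    for k in("cover","knob"):
        l=landmark_of(n,k)
        if l: L[n,k]=np.array(l[0]["point"])
def proj(c,P):
    q=(np.c_[P,np.ones(len(P))]@np.linalg.inv(c["T"]).T)[:,:3];u=q[:,0]/-q[:,2];v=-q[:,1]/-q[:,2];s=1+c["k1"]*(u*u+v*v)
    return np.c_[c["cx"]+c["f"]*u*s,c["cy"]+c["f"]*v*s]
B=np.array([[sx*.065,sy*.082,z] for sx in(-1,1) for sy in(-1,1) for z in(0,.059)])
K=np.array([[sx*.035,sy*.008,z] for sx in(-1,1) for sy in(-1,1) for z in(.059,.089)])
def pts(p,X):
    c,s=np.cos(p[2]),np.sin(p[2]);R=np.array([[c,-s,0],[s,c,0],[0,0,1]])@cv2.Rodrigues(np.array([0,-np.pi/6,0]))[0]
    return X@R.T+np.array([p[0],p[1],p[3]])
D={n:(cv2.distanceTransform((~M[n]).astype(np.uint8),2,5)) for n in C}
def res(p):
    r=[]
    for n in C:
        h=cv2.convexHull(proj(C[n],pts(p,B)).astype(np.float32))[:,0]
        # mask border points outside hull / hull points
        cs=cv2.findContours(M[n].astype(np.uint8),0,1)[0];c=max(cs,key=cv2.contourArea)[:,0].astype(float)
        hull=cv2.convexHull(c.astype(np.float32))[:,0].astype(float)
        # resample the mask's convex hull and compare it with the model hull; occluded bits are down-weighted by the robust loss
        e=np.roll(hull,-1,0);S=np.concatenate([a+(b-a)*np.linspace(0,1,max(2,int(np.linalg.norm(b-a)/2)),endpoint=False)[:,None] for a,b in zip(hull,e)])
        if len(S)!=120:
            i=np.linspace(0,len(S)-1,120).astype(int);S=S[i]
        r+=[cv2.pointPolygonTest(h,(float(x),float(y)),True) for x,y in S]
        for k,z in(("cover",0),("knob",.089)):
            if (n,k) in L: r+=list(3*(proj(C[n],pts(p,np.array([[0,0,z]])))[0]-L[n,k][::-1]))
    return np.array(r)
s=least_squares(res,[.535,.188,0,.113],loss="soft_l1",diff_step=1e-3,x_scale=[.01,.01,.05,.01])
print(s.x,s.cost,np.degrees(s.x[2])); print("knob",pts(s.x,np.array([[0,0,.089.real]])))
for n in C:
    im=C[n]["img"][:,:,::-1].copy()
    for X in(B,K):
        for a in proj(C[n],pts(s.x,X)): cv2.circle(im,tuple(int(v) for v in a),1,(0,0,255),-1)
    im=im[180:300,180:300] if n=="top" else im[180:300,330:450]
    cv2.imwrite(f"/tmp/o{n}.png",cv2.resize(im,None,fx=3.3,fy=3.3,interpolation=cv2.INTER_CUBIC))
cv2.imwrite("pics/fit.png",np.hstack([cv2.imread("/tmp/oscene.png"),cv2.imread("/tmp/otop.png")]))
E
python3 fit.py
```

```text
[ WARN:0@5.887] global loadsave.cpp:1063 imwrite_ Unsupported depth image for selected encoder is fallbacked to CV_8U.
Traceback (most recent call last):
  File "fit.py", line 8, in <module>
    M[n]=trace(n,"cover")[0]["pixels"]
         ~~~~~~~~~~~~~~~~^^^
IndexError: list index out of range
```

```bash
 python3 -m jog '[{"tx":4.5,"ty":2,"tz":-2,"roll":0,"jaw":1},{"tx":4.5,"ty":2,"tz":-2,"roll":0,"jaw":1},{"tx":4.5,"ty":2,"tz":-2,"roll":0,"jaw":1},{"tx":4.5,"ty":2,"tz":-2,"roll":0,"jaw":1}]';python3 -c "
from rig import *
print(read_state()['joint_positions'].round(2))"
```

```text
time_s: 7.6
position: [0.7883, 0.0205, 0.7133]
tcp_rot: [[0.916, 0.008, 0.401], [-0.008, -0.999, 0.04], [0.401, -0.04, -0.915]]
force: [-0.8, 0.8, 0.3]
opening: 1.003
grasp_force: 0.0
[ -8.72  31.73  12.49   6.24 112.56  84.87]
```

```bash
 python3 -m jog '[{"tx":4,"ty":3,"tz":0,"roll":0,"jaw":1},{"tx":4,"ty":3,"tz":-2,"roll":0,"jaw":1},{"tx":4,"ty":3,"tz":-2,"roll":0,"jaw":1},{"tx":0,"ty":0,"tz":0,"roll":0,"jaw":1}]';python3 -c "
from rig import *
print(read_state()['joint_positions'].round(2))"
```

```text
time_s: 8.0
position: [0.8062, -0.066, 0.7197]
tcp_rot: [[0.884, 0.002, 0.468], [-0.016, -0.999, 0.033], [0.468, -0.037, -0.883]]
force: [0.4, -0.3, -0.2]
opening: 0.999
grasp_force: 0.0
[-15.86  31.97  12.49   9.72 108.74  79.89]
```

```bash
 python3 -m jog '[{"tx":4,"ty":3,"tz":-2,"roll":0,"jaw":1},{"tx":-4.4,"ty":-2,"tz":0.7,"roll":0,"jaw":1},{"tx":-4.4,"ty":-2,"tz":0.7,"roll":0,"jaw":1},{"tx":-4.4,"ty":-2,"tz":0.7,"roll":0,"jaw":1},{"tx":-4.4,"ty":-2,"tz":0.7,"roll":0,"jaw":1},{"tx":-4.4,"ty":-2,"tz":0.7,"roll":0,"jaw":1},{"tx":-4.4,"ty":-2,"tz":0.7,"roll":0,"jaw":1},{"tx":-4.4,"ty":-2,"tz":0.7,"roll":0,"jaw":1}]';python3 -m jog '[{"tx":-4.4,"ty":-2,"tz":0.7,"roll":0,"jaw":1},{"tx":-4.4,"ty":-2,"tz":0.7,"roll":0,"jaw":1},{"tx":-4.4,"ty":-2,"tz":0.7,"roll":0,"jaw":1},{"tx":-4.4,"ty":-2,"tz":0.7,"roll":0,"jaw":1},{"tx":0,"ty":0,"tz":0,"roll":0,"jaw":1},{"tx":0,"ty":0,"tz":0,"roll":0,"jaw":1}]'
python3 - <<'E'
from h import *
c=cam("wrist");cv2.imwrite("pics/w1.png",c["img"][:,:,::-1]);print(read_state()["joint_positions"].round(1),c["T"].round(3).tolist(),c["tool_from_camera"])
for k in("cover","knob","lamp"):
    for l in landmark_of("wrist",k)[:2]:print(k,l["p"],l["point"])
E
```

```text
time_s: 8.8
position: [0.573, 0.0532, 0.5479]
tcp_rot: [[0.87, 0.008, 0.493], [-0.012, -0.999, 0.036], [0.493, -0.037, -0.869]]
force: [0.6, 1.0, 0.9]
opening: 0.997
grasp_force: 0.0
time_s: 9.4
position: [0.434, 0.136, 0.4402]
tcp_rot: [[0.871, 0.009, 0.492], [-0.011, -0.999, 0.038], [0.492, -0.038, -0.87]]
force: [0.5, 0.2, 1.1]
opening: 1.002
grasp_force: 0.0
[  2.7  -7.1 105.    1.   52.3  92.4] [[0.01, 0.964, -0.265, 0.422], [-0.999, -0.001, -0.04, 0.131], [-0.039, 0.265, 0.963, 0.597], [0.0, 0.0, 0.0, 1.0]] [[-2.35271098e-04  9.69896675e-01  2.43516701e-01  6.69108272e-02]
 [ 9.99999105e-01 -9.24500418e-05  1.33435561e-03 -6.70343575e-04]
 [ 1.31670020e-03  2.43516797e-01 -9.69895786e-01 -1.42586706e-01]
 [ 0.00000000e+00  0.00000000e+00  0.00000000e+00  1.00000000e+00]]
cover 0.8 [252.9, 276.4]
cover 0.49 [154.9, 412.3]
knob 0.95 [278.8, 266.6]
lamp 0.69 [241.6, 244.5]
```

View pics/w1.png

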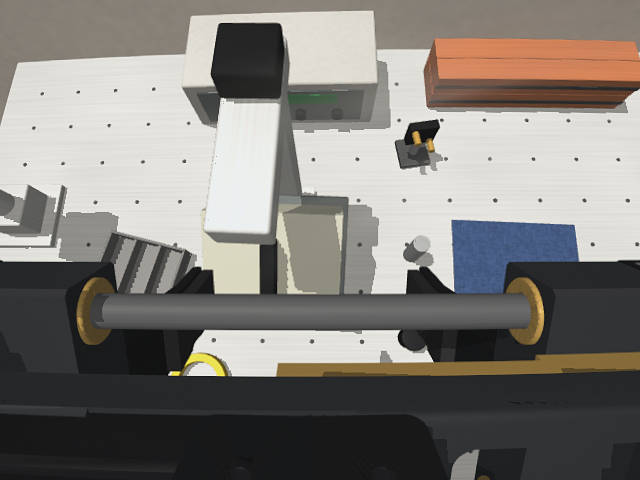

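```bash
 python3 -m jog '[{"tx":-3.3,"ty":-2.2,"tz":-0.6,"roll":0,"jaw":1},{"tx":-3.3,"ty":-2.2,"tz":-0.6,"roll":0,"jaw":1},{"tx":0,"ty":0,"tz":0,"roll":0,"jaw":1},{"tx":0,"ty":0,"tz":0,"roll":0,"jaw":1}]' | grep -A1 pos
sed -i 's/^C={n:cam.*/C={n:cam(n) for n in("scene","top","wrist")}/; s/^    M\[n\]=trace.*/    M[n]=(trace(n,"cover") or [dict(pixels=np.zeros((480,640),bool),p=0)])[0]; print(n,M[n]["p"],M[n]["pixels"].sum()); M[n]=M[n]["pixels"]; cv2.imwrite("pics\/"+n+"1.png",C[n]["img"][:,:,::-1])/; s/^    cv2.imwrite(f"\/tmp\/{n}.png".*//; s/^D=.*/for n in [k for k in C if M[k].sum()<300]: del C[n]/' fit.py
python3 - <<'E'
s=open('fit.py').read();i=s.index("for n in C:\n    im=")
s=s[:i]+'''o=[]
for n in C:
    im=C[n]["img"][:,:,::-1].copy();q=proj(C[n],pts(s.x,B))
    for X in(B,K):
        for a in proj(C[n],pts(s.x,X)): cv2.circle(im,tuple(int(v) for v in a),1,(0,0,255),-1)
    m=q.mean(0).astype(int);w=60 if n!="wrist" else 100
    o.append(cv2.resize(im[max(0,m[1]-w):m[1]+w,max(0,m[0]-w):m[0]+w],(266,266),interpolation=cv2.INTER_CUBIC))
cv2.imwrite("pics/fit.png",cv2.resize(np.hstack(o),None,fx=1,fy=1))
'''
open('fit.py','w').write(s)
E
python3 fit.py
```

```text
position: [0.3722, 0.1798, 0.4196]
tcp_rot: [[0.871, 0.008, 0.491], [-0.012, -0.999, 0.037], [0.491, -0.038, -0.87]]
scene 0.7 2458
top 0.89 3497
wrist 0.86 15229
[ 0.5347  0.1929 -0.0392  0.1047] 446.9263490764093 -2.2480147098222933
knob [[0.4903 0.1947 0.1818]]
```

View pics/fit.png

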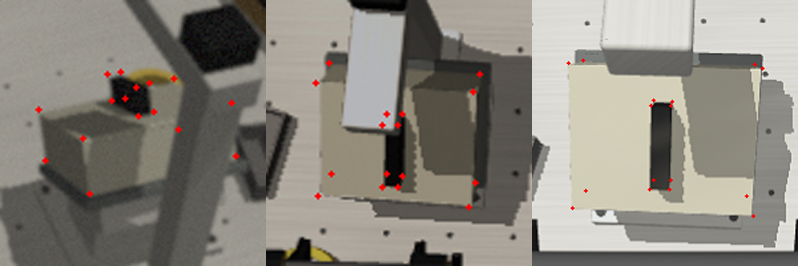

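The overlay shows that the fitted cover agrees with the pictures: its height of 0.1047 m matches the expected 0.1046 m, and the bar is at about (660,145) in the right-hand panel. The yaw in the wrist view looks slightly under-fitted, so I'll refine it from the bar edges.

```bash
cat > bar.py <<'E'
from h import *
np.set_printoptions(precision=4,suppress=True)
c=cam("wrist");t=trace("wrist","cover")[0]["pixels"];b=trace("wrist","knob")
t=cv2.morphologyEx(t.astype(np.uint8),cv2.MORPH_CLOSE,np.ones((25,25)))
g=c["img"].max(2);m=((g<60)&(t>0)).astype(np.uint8)
m=cv2.morphologyEx(m,cv2.MORPH_OPEN,np.ones((3,3)))
n,lab,st,ce=cv2.connectedComponentsWithStats(m);i=1+np.argmax(st[1:,4]);print(st[i],ce[i])
k=max(cv2.findContours((lab==i).astype(np.uint8),0,1)[0],key=cv2.contourArea)
yaw=-.039
for it in range(3):
    R=np.array([[np.cos(yaw),-np.sin(yaw),0],[np.sin(yaw),np.cos(yaw),0],[0,0,1]])@cv2.Rodrigues(np.array([0,-np.pi/6,0]))[0]
    n_=R[:,2];P0=np.array([.5347,.1929,.1046])+.089*n_
    Q=[]
    for x,y in k[:,0]:
        o,d=ray(c,(y,x));Q.append(R.T@(o+d*((P0-o)@n_)/(d@n_)-P0))
    Q=np.array(Q,np.float32)[:,:2]
    r=cv2.minAreaRect(Q);print(r)
    box=cv2.boxPoints(r);e=box[1]-box[0] if np.linalg.norm(box[1]-box[0])>np.linalg.norm(box[2]-box[1]) else box[2]-box[1]
    a=np.arctan2(e[1],e[0]);a=(a+np.pi/2)%np.pi-np.pi/2;yaw+=a/1.0;print("yaw",yaw)
print("top pt range",Q.min(0),Q.max(0)); cen=P0+R@np.r_[r[0],0];print("knob",cen)
l=landmark_of("wrist","knob")[0];o,d=ray(c,l["point"]);print("lm",o+d*((P0-o)@n_)/(d@n_))
for kk in("cover","knob"): print(kk,landmark_of("wrist",kk)[0])
l=landmark_of("wrist","lamp")
if l: print("lamp",atz(c,l[0]["point"],.3))
E
python3 bar.py
```

```text
[298 180  16  65 932] [305.5547 211.4185]Traceback (most recent call last):
  File "bar.py", line 17, in <module>
    r=cv2.minAreaRect(Q);print(r)
cv2.error: OpenCV(4.12.0) /io/opencv/modules/imgproc/src/convhull.cpp:143: error: (-215:Assertion failed) total >= 0 && (depth == CV_32F || depth == CV_32S) in function 'convexHull'
```

```bash
sed -i 's/r=cv2.minAreaRect(Q)/Q=np.ascontiguousarray(Q);r=cv2.minAreaRect(Q)/' bar.py; python3 bar.py
```

```text
[298 179  16  65 930] [305.6946 210.8699]
((0.002249382436275482, 0.00016846880316734314), (0.015673065558075905, 0.07056544721126556), 89.73257446289062)
yaw -0.04366752
((0.0022467412054538727, -2.977810800075531e-05), (0.015675412490963936, 0.07056993246078491), 89.96414947509766)
yaw -0.04429325
((0.0022464431822299957, -5.635898560285568e-05), (0.015675732865929604, 0.07057052105665207), 89.99519348144531)
yaw -0.044377174
top pt range [-0.033  -0.0079] [0.0375 0.0078]
knob [0.4922 0.1947 0.1828]
lm [0.4895 0.1938 0.1813]
cover {'point': [200.3, 308.6], 'p': 0.62}
knob {'point': [214.6, 306.6], 'p': 0.94}
lamp [0.4991 0.1959 0.3   ]
```

```bash
 python3 -m jog '[{"tx":1.56,"ty":3.93,"tz":-1.43,"roll":0,"jaw":1},{"tx":1.56,"ty":3.93,"tz":-1.43,"roll":0,"jaw":1},{"tx":1.56,"ty":3.93,"tz":-1.43,"roll":0,"jaw":1},{"tx":1.56,"ty":3.93,"tz":-1.43,"roll":0,"jaw":1},{"tx":1.56,"ty":3.93,"tz":-1.43,"roll":0,"jaw":1},{"tx":1.56,"ty":3.93,"tz":-1.43,"roll":0,"jaw":1},{"tx":1.56,"ty":3.93,"tz":-1.43,"roll":0,"jaw":1}]' | grep -A1 pos
python3 -m jog '[{"tx":-1.28,"ty":4.24,"tz":-1.73,"roll":0,"jaw":1},{"tx":-1.28,"ty":4.24,"tz":-1.73,"roll":0,"jaw":1},{"tx":-1.28,"ty":4.24,"tz":-1.73,"roll":0,"jaw":1},{"tx":-1.28,"ty":4.24,"tz":-1.73,"roll":0,"jaw":1},{"tx":-1.28,"ty":4.24,"tz":-1.73,"roll":0,"jaw":1},{"tx":-1.28,"ty":4.24,"tz":-1.73,"roll":0,"jaw":1},{"tx":-1.28,"ty":4.24,"tz":-1.73,"roll":0,"jaw":1}]'  | grep -A1 pos
python3 -m jog '[{"tx":-1.28,"ty":4.24,"tz":-1.73,"roll":0,"jaw":1},{"tx":-1.28,"ty":4.24,"tz":-1.73,"roll":0,"jaw":1},{"tx":-1.28,"ty":4.24,"tz":-1.73,"roll":0,"jaw":1},{"tx":-1.28,"ty":4.24,"tz":-1.73,"roll":0,"jaw":1},{"tx":-1.28,"ty":4.24,"tz":-1.73,"roll":0,"jaw":1},{"tx":-1.28,"ty":4.24,"tz":-1.73,"roll":0,"jaw":1},{"tx":-1.28,"ty":4.24,"tz":-1.73,"roll":0,"jaw":1},{"tx":0,"ty":0,"tz":0,"roll":0,"jaw":1}]'  | grep -A1 pos
python3 -c "
from rig import *
print(read_state()['joint_positions'].round(2))"
```

```text
position: [0.419, -0.1025, 0.5496]
tcp_rot: [[0.872, 0.006, 0.49], [-0.013, -0.999, 0.035], [0.489, -0.037, -0.871]]
position: [0.2825, -0.4023, 0.5993]
tcp_rot: [[0.872, 0.005, 0.489], [-0.013, -0.999, 0.035], [0.489, -0.037, -0.872]]
position: [0.1442, -0.7087, 0.641]
tcp_rot: [[0.872, 0.0, 0.489], [-0.022, -0.999, 0.039], [0.488, -0.045, -0.871]]
[-98.53  33.33  22.55  35.93 125.53  13.12]
```

```bash
 python3 -m jog '[{"tx":0,"ty":4.8,"tz":0,"roll":0,"jaw":1},{"tx":0,"ty":4.8,"tz":0,"roll":0,"jaw":1},{"tx":0,"ty":4.8,"tz":0,"roll":0,"jaw":1},{"tx":0,"ty":0,"tz":0,"roll":0,"jaw":1}]' | grep -A1 pos
python3 -c "
from rig import *
print(read_state()['joint_positions'].round(2))"
```

```text
position: [0.1478, -0.7885, 0.5946]
tcp_rot: [[0.863, -0.017, 0.505], [-0.02, -1.0, -0.001], [0.505, -0.01, -0.863]]
[-97.86  42.1   12.89  36.85 123.46  14.52]
```

```bash
 python3 -m jog '[{"tx":-1.2,"ty":4,"tz":-0.5,"roll":0,"jaw":1},{"tx":0,"ty":0,"tz":0,"roll":0,"jaw":1},{"tx":0,"ty":0,"tz":0,"roll":0,"jaw":1}]' | grep -A1 pos
python3 -c "
from rig import *
print(read_state()['joint_positions'].round(2))"
```

```text
position: [0.1343, -0.8044, 0.5853]
tcp_rot: [[0.86, -0.026, 0.509], [-0.013, -1.0, -0.028], [0.51, 0.017, -0.86]]
[-98.85  43.01  12.52  36.71 121.9   12.94]
```

```bash
cat > go.py <<'E'
import sys
from h import *
def go(target,fine=0):
    s=read_state();R=np.array(s["tcp_rot"]);d=R.T@(np.array(target)-s["position"])*100
    n=max(1,int(np.ceil(np.linalg.norm(d)/4.9)));print("pos",s["position"].round(4),"total cm",d.round(2),"rows",n,"each",(d/n).round(2));return d
Y=-.0444;RF=np.array([[np.cos(Y),-np.sin(Y),0],[np.sin(Y),np.cos(Y),0],[0,0,1]])@cv2.Rodrigues(np.array([0,-np.pi/6,0]))[0]
KN=np.array([.4922,.1947,.1828]);FACE=KN-.077*RF[:,2]
def F(x,y,z): return FACE+RF@np.array([x,y,z])/1000
def Kn(x,y,z): return KN+RF@np.array([x,y,z])/1000
if __name__=="__main__":
    print("toolF",(RF.T@np.array(read_state()["tcp_rot"])).round(3).tolist())
    go(eval(sys.argv[1]))
E
python3 -m jog '[{"tx":1.21,"ty":-4.46,"tz":1.24,"roll":0.021,"jaw":1},{"tx":1.21,"ty":-4.46,"tz":1.24,"roll":0,"jaw":1},{"tx":1.21,"ty":-4.46,"tz":1.24,"roll":0,"jaw":1},{"tx":1.21,"ty":-4.46,"tz":1.24,"roll":0,"jaw":1},{"tx":1.21,"ty":-4.46,"tz":1.24,"roll":0,"jaw":1},{"tx":1.21,"ty":-4.46,"tz":1.24,"roll":0,"jaw":1},{"tx":1.21,"ty":-4.46,"tz":1.24,"roll":0,"jaw":1},{"tx":1.21,"ty":-4.46,"tz":1.24,"roll":0,"jaw":1}]' | grep -A1 pos
python3 -m jog '[{"tx":1.21,"ty":-4.46,"tz":1.24,"roll":0,"jaw":1},{"tx":1.21,"ty":-4.46,"tz":1.24,"roll":0,"jaw":1},{"tx":1.21,"ty":-4.46,"tz":1.24,"roll":0,"jaw":1},{"tx":1.21,"ty":-4.46,"tz":1.24,"roll":0,"jaw":1},{"tx":1.21,"ty":-4.46,"tz":1.24,"roll":0,"jaw":1},{"tx":1.21,"ty":-4.46,"tz":1.24,"roll":0,"jaw":1},{"tx":1.21,"ty":-4.46,"tz":1.24,"roll":0,"jaw":1},{"tx":1.21,"ty":-4.46,"tz":1.24,"roll":0,"jaw":1}]' | grep -A1 pos
python3 go.py 'Kn(0,0,150)'
```

```text
position: [0.2807, -0.459, 0.5497]
tcp_rot: [[0.859, -0.04, 0.511], [-0.028, -0.999, -0.032], [0.512, 0.013, -0.859]]
position: [0.4281, -0.1086, 0.5115]
tcp_rot: [[0.856, -0.041, 0.515], [-0.03, -0.999, -0.031], [0.516, 0.011, -0.857]]
toolF [[1.0, 0.008, 0.018], [0.008, -1.0, -0.008], [0.018, 0.008, -1.0]]
pos [ 0.4281 -0.1086  0.5115] total cm [-12.09 -30.81  15.52] rows 8 each [-1.51 -3.85  1.94]
```

```bash
python3 -m jog '[{"tx":-1.51,"ty":-3.85,"tz":1.94,"roll":0,"jaw":1},{"tx":-1.51,"ty":-3.85,"tz":1.94,"roll":0,"jaw":1},{"tx":-1.51,"ty":-3.85,"tz":1.94,"roll":0,"jaw":1},{"tx":-1.51,"ty":-3.85,"tz":1.94,"roll":0,"jaw":1},{"tx":-1.51,"ty":-3.85,"tz":1.94,"roll":0,"jaw":1},{"tx":-1.51,"ty":-3.85,"tz":1.94,"roll":0,"jaw":1},{"tx":-1.51,"ty":-3.85,"tz":1.94,"roll":0,"jaw":1},{"tx":-1.51,"ty":-3.85,"tz":1.94,"roll":0,"jaw":1}]' >/dev/null
python3 -m jog '[{"tx":0,"ty":0,"tz":0,"roll":0,"jaw":1},{"tx":0,"ty":0,"tz":0,"roll":0,"jaw":1}]'
python3 go.py 'Kn(0,0,-6)'
python3 bar.py | grep -E "knob|top pt|lm|yaw"
```

```text
time_s: 16.6
position: [0.4164, 0.1937, 0.3148]
tcp_rot: [[0.859, -0.038, 0.511], [-0.029, -0.999, -0.026], [0.512, 0.007, -0.859]]
force: [-0.1, -0.1, -0.1]
opening: 1.001
grasp_force: 0.0
toolF [[1.0, 0.009, 0.014], [0.009, -1.0, -0.003], [0.014, 0.003, -1.0]]
pos [0.4164 0.1937 0.3148] total cm [-0.26 -0.49 15.81] rows 4 each [-0.07 -0.12  3.95]
yaw -0.043589797
yaw -0.044205036
yaw -0.04428729
top pt range [-0.034  -0.0068] [0.0372 0.0079]
knob [0.4916 0.1954 0.1825]
lm [0.4892 0.1958 0.1811]
knob {'point': [233.7, 303.9], 'p': 0.91}
```

```bash
python3 -m jog '[{"tx":-0.1,"ty":-0.3,"tz":4,"roll":0.009,"jaw":1},{"tx":-0.1,"ty":-0.2,"tz":4,"roll":0,"jaw":1},{"tx":0,"ty":0,"tz":4,"roll":0,"jaw":1},{"tx":0,"ty":0,"tz":2,"roll":0,"jaw":1},{"tx":0,"ty":0,"tz":1.7,"roll":0,"jaw":1},{"tx":0,"ty":0,"tz":0,"roll":0,"jaw":1},{"tx":0,"ty":0,"tz":0,"roll":0,"jaw":1}]'
python3 go.py 'Kn(0,0,-6)'
```

```text
time_s: 17.65
position: [0.495, 0.1926, 0.1776]
tcp_rot: [[0.859, -0.05, 0.509], [-0.041, -0.999, -0.029], [0.51, 0.004, -0.86]]
force: [-0.5, -0.3, 1.0]
opening: 1.0
grasp_force: 0.0
toolF [[1.0, -0.003, 0.012], [-0.003, -1.0, -0.006], [0.012, 0.006, -1.0]]
pos [0.495  0.1926 0.1776] total cm [ 0.01 -0.2   0.01] rows 1 each [ 0.01 -0.2   0.01]
```

```bash
python3 -m jog '[{"tx":0,"ty":-0.2,"tz":0,"roll":0,"jaw":1},{"tx":0,"ty":0,"tz":0,"roll":0,"jaw":0},{"tx":0,"ty":0,"tz":0,"roll":0,"jaw":0},{"tx":0,"ty":0,"tz":0,"roll":0,"jaw":0},{"tx":0,"ty":0,"tz":0,"roll":0,"jaw":0},{"tx":0,"ty":0,"tz":0,"roll":0,"jaw":0},{"tx":0,"ty":0,"tz":0,"roll":0,"jaw":0},{"tx":0,"ty":0,"tz":0,"roll":0,"jaw":0}]'
```

```text
time_s: 18.45
position: [0.4949, 0.1952, 0.1774]
tcp_rot: [[0.859, -0.049, 0.51], [-0.04, -0.999, -0.028], [0.51, 0.004, -0.86]]
force: [0.2, 1.0, 0.1]
opening: 0.45
grasp_force: 0.0
```

```bash
python3 -m jog '[{"tx":0,"ty":0,"tz":0,"roll":0,"jaw":0},{"tx":0,"ty":0,"tz":0,"roll":0,"jaw":0},{"tx":0,"ty":0,"tz":0,"roll":0,"jaw":0},{"tx":0,"ty":0,"tz":0,"roll":0,"jaw":0},{"tx":0,"ty":0,"tz":0,"roll":0,"jaw":0},{"tx":0,"ty":0,"tz":0,"roll":0,"jaw":0}]'; python3 go.py 'Kn(0,0,-6)+RF[:,2]*.07'
```

```text
time_s: 19.05
position: [0.4948, 0.1951, 0.1774]
tcp_rot: [[0.859, -0.049, 0.509], [-0.04, -0.999, -0.028], [0.51, 0.004, -0.86]]
force: [-0.3, -0.9, -0.4]
opening: 0.18
grasp_force: 30.0
toolF [[1.0, -0.002, 0.012], [-0.002, -1.0, -0.006], [0.012, 0.006, -1.0]]
pos [0.4948 0.1951 0.1774] total cm [ 0.13  0.09 -6.99] rows 2 each [ 0.07  0.05 -3.5 ]
```

```bash
python3 -m jog '[{"tx":0.02,"ty":0,"tz":-0.5,"roll":0,"jaw":0},{"tx":0.02,"ty":0,"tz":-0.8,"roll":0,"jaw":0},{"tx":0.02,"ty":0,"tz":-1,"roll":0,"jaw":0},{"tx":0.02,"ty":0,"tz":-1.1,"roll":0,"jaw":0},{"tx":0.02,"ty":0,"tz":-1.2,"roll":0,"jaw":0},{"tx":0.02,"ty":0,"tz":-1.2,"roll":0,"jaw":0},{"tx":0.01,"ty":0,"tz":-1.2,"roll":0,"jaw":0},{"tx":0,"ty":0,"tz":0,"roll":0,"jaw":0}]'; python3 go.py 'read_state()["position"]+np.array([-.09,0,0.0])'; python3 -c "
from rig import *
print(read_state()['joint_positions'].round(2))"
```

```text
time_s: 19.85
position: [0.4594, 0.1972, 0.2388]
tcp_rot: [[0.859, -0.049, 0.51], [-0.041, -0.999, -0.028], [0.51, 0.003, -0.86]]
force: [0.3, -0.2, -2.4]
opening: 0.178
grasp_force: 30.0
toolF [[1.0, -0.002, 0.012], [-0.002, -1.0, -0.005], [0.012, 0.005, -1.0]]
pos [0.4594 0.1972 0.2388] total cm [-7.73  0.44 -4.59] rows 2 each [-3.87  0.22 -2.29]
[ 15.97  15.56 118.83 -31.07  18.87 135.9 ]
```

```bash
python3 -m jog '[{"tx":-2.58,"ty":0.15,"tz":-1.53,"roll":0,"jaw":0},{"tx":-2.58,"ty":0.15,"tz":-1.53,"roll":0,"jaw":0},{"tx":-2.58,"ty":0.15,"tz":-1.53,"roll":0,"jaw":0},{"tx":1.1,"ty":2.1,"tz":-1.66,"roll":0,"jaw":0},{"tx":1.1,"ty":2.1,"tz":-1.66,"roll":0,"jaw":0},{"tx":1.1,"ty":2.1,"tz":-1.66,"roll":0,"jaw":0},{"tx":1.1,"ty":2.1,"tz":-1.66,"roll":0,"jaw":0},{"tx":0,"ty":0,"tz":0,"roll":0,"jaw":0}]'|grep -vE "time|mom";  python3 -c "
from rig import *
print(read_state()['joint_positions'].round(2))"; python3 -m jog '[{"tx":-2.58,"ty":0.15,"tz":-1.53,"roll":0,"jaw":0},{"tx":-2.58,"ty":0.15,"tz":-1.53,"roll":0,"jaw":0},{"tx":0,"ty":0,"tz":0,"roll":0,"jaw":0}]'|grep -A1 pos;  python3 -c "
from rig import *
print(read_state()['joint_positions'].round(2))"
```

```text
position: [0.3717, 0.1168, 0.3148]
tcp_rot: [[0.856, -0.055, 0.514], [-0.045, -0.998, -0.032], [0.515, 0.004, -0.857]]
force: [-0.2, 0.3, -2.5]
opening: 0.181
grasp_force: 30.0
[  3.74  -4.3  125.42  -7.93  28.35 102.79]
position: [0.3042, 0.1183, 0.3091]
tcp_rot: [[0.864, -0.051, 0.501], [-0.041, -0.999, -0.031], [0.502, 0.006, -0.865]]
[  5.56 -10.73 130.81  -9.02  30.44 104.95]
```

```bash
python3 -m jog '[{"tx":0.33,"ty":0.47,"tz":2.5,"roll":0,"jaw":0},{"tx":0.33,"ty":0.47,"tz":2.5,"roll":0,"jaw":0},{"tx":0.33,"ty":0.47,"tz":2.5,"roll":0,"jaw":0},{"tx":0.33,"ty":0.47,"tz":2.5,"roll":0,"jaw":0},{"tx":0.33,"ty":0.47,"tz":2.5,"roll":0,"jaw":0},{"tx":0,"ty":0,"tz":0,"roll":0,"jaw":0}]'|grep -A1 pos;  python3 -c "
from rig import *
print(read_state()['joint_positions'].round(2))"; python3 -m jog '[{"tx":-2.58,"ty":0.1,"tz":-1.53,"roll":0,"jaw":0},{"tx":-2.58,"ty":0.1,"tz":-1.53,"roll":0,"jaw":0}]'|grep -A1 pos;  python3 -c "
from rig import *
print(read_state()['joint_positions'].round(2))"
```

```text
position: [0.3881, 0.0903, 0.2108]
tcp_rot: [[0.862, -0.052, 0.504], [-0.042, -0.999, -0.03], [0.505, 0.004, -0.863]]
[ -2.87  12.04 135.23  -6.36   2.42  96.31]
position: [0.3464, 0.0949, 0.2117]
tcp_rot: [[0.863, -0.047, 0.503], [-0.041, -0.999, -0.024], [0.504, 0.001, -0.864]]
[ -2.62   9.4  139.98 -12.02   0.36 102.08]
```

```bash
python3 -m jog '[{"tx":-2.58,"ty":0.1,"tz":-1.53,"roll":0,"jaw":0},{"tx":-2.58,"ty":0.1,"tz":-1.53,"roll":0,"jaw":0},{"tx":-2.58,"ty":0.1,"tz":-1.53,"roll":0,"jaw":0}]'|grep -A2 pos;  python3 -c "
from rig import *
print(read_state()['joint_positions'].round(2))"
```

```text
position: [0.3427, 0.1103, 0.2088]
tcp_rot: [[0.866, -0.036, 0.499], [-0.041, -0.999, -0.001], [0.498, -0.019, -0.867]]
force: [0.9, -0.3, -2.5]
[-7.0000e-02  1.0010e+01  1.3992e+02 -1.6670e+01  1.5000e-01  1.0894e+02]
```

```bash
cat > kin.py <<'E'
import numpy as np
from scipy.optimize import least_squares
D=[([-79.095,30.222,82.086,0,67.689,-10.227],[.22535,-.58295,.24157]),([-23.53,8.05,89.98,-.04,81.91,66.25],[.461,-.0799,.4022]),([-1.14,16.27,57.61,-.04,105.33,88.93],[.5787,.0994,.5514]),([-1.18,44.7,13.12,.1,122.52,89.1],[.8063,.0949,.5178]),([-2.35,42.72,12.49,1.3,116.81,88.28],[.8295,.0828,.5524]),([-4.53,26.86,12.49,2.87,128.27,87.44],[.671,.0695,.7497]),([-1.14,32.27,12.49,2.59,117.71,90.34],[.7591,.1074,.6962]),
([15.97,15.56,118.83,-31.07,18.87,135.9],[.4594,.1972,.2388]),([-15.86,31.97,12.49,9.72,108.74,79.89],[.8062,-.066,.7197]),([2.7,-7.1,105,1,52.3,92.4],[.434,.136,.4402]),([-98.53,33.33,22.55,35.93,125.53,13.12],[.1442,-.7087,.641]),([-.07,10.01,139.92,-16.67,.15,108.94],[.3427,.1103,.2088])]
def Ry(a):c,s=np.cos(a),np.sin(a);return np.array([[c,0,s],[0,1,0],[-s,0,c]])
def Rz(a):c,s=np.cos(a),np.sin(a);return np.array([[c,-s,0],[s,c,0],[0,0,1]])
def fk(q,p):
    q=np.radians(q);a,h,L1,b,L2,off,t=p
    R=Rz(q[0]);x=R@[a,0,h];R=R@Ry(q[1]);x=x+R@[0,0,L1];R=R@Ry(q[2]);x=x+R@[b,off,L2];R=R@Rz(q[3])@Ry(q[4]);x=x+R@[0,0,t];return x,R@Rz(q[5])
if __name__=="__main__":
    f=lambda p:np.concatenate([fk(q,p)[0]-x for q,x in D])
    s=least_squares(f,[0,.35,.45,0,.4,.11,.25]);np.set_printoptions(precision=4,suppress=True);print(s.x,s.fun.reshape(-1,3)*1000);np.save("p.npy",s.x)
    print(fk(D[-1][0],s.x),fk(D[7][0],s.x)[1])
E
python3 kin.py
```

```text
[-0.0006  0.2725  0.589   0.1141  0.3919  0.1111  0.2858] [[ 0.0887 -0.0829 -0.2275]
 [-0.2335  0.1924 -0.015 ]
 [-0.1147 -0.015  -0.0719]
 [ 0.2687 -0.0002 -0.3239]
 [ 0.155   0.1077 -0.2896]
 [-0.1448  0.038  -0.065 ]
 [-0.0865  0.0249 -0.1339]
 [-0.4136  0.053  -0.2958]
 [-0.2882  0.0132 -0.1593]
 [ 1.2166 -0.3317  1.9497]
 [-0.1667 -0.0876 -0.1158]
 [-0.5247  0.1363 -0.2519]]
(array([0.3422, 0.1104, 0.2085]), array([[ 0.0359,  0.8659,  0.4989],
       [ 0.9992, -0.0407, -0.0014],
       [ 0.0191,  0.4985, -0.8667]])) [[ 0.049   0.859   0.5097]
 [ 0.9988 -0.0405 -0.0277]
 [-0.0032  0.5105 -0.8599]]
```

```bash
cat > ik.py <<'E'
from go import *
from kin import fk
from scipy.optimize import least_squares
P=np.load("p.npy");LO=np.array([-176.69,-43.24,12.49,-82,0,-163.58]);HI=np.array([176.69,126.21,139.97,262,151.66,163.58])
def tool(q):
    x,R=fk(q,P);return x,np.c_[R[:,1],-R[:,0],R[:,2]]
def ik(q0,x,R):
    def f(q):
        a,b=tool(q);return np.r_[(a-x)*10,cv2.Rodrigues(b.T@R)[0][:,0]*3]
    s=least_squares(f,np.clip(q0,LO+.01,HI-.01),bounds=(LO,HI),x_scale=30.);return s.x,s.cost
def path(pts,R=None,n=8):
    s=read_state();q=s["joint_positions"];R=np.array(s["tcp_rot"]) if R is None else R;x=np.array(s["position"])
    for p in pts:
        p=np.array(p,float);d=(R.T@(p-x)*100)
        for t in np.linspace(0,1,n+1)[1:]:
            q,c=ik(q,x+(p-x)*t,R)
            if c>1e-5: print("bad",x+(p-x)*t,q.round(1),c)
        print(p.round(4),q.round(1),"cost %.1e"%c,"cm",d.round(2),"rows at 3:",int(np.ceil(np.linalg.norm(d)/3)));x=p
E
python3 - <<'E'
from ik import *
np.set_printoptions(precision=3,suppress=True)
path([(.40,.09,.30),(.47,-.172,.26),(.47,-.172,.125),(.47,-.172,.107),(.50,-.172,.098),(.52,-.172,.086)])
print(RF.T@np.array(read_state()["tcp_rot"]))
E
```

```text
[0.4  0.09 0.3 ] [ -4.7  -1.1 125.1   5.1  26.3  83.7] cost 4.0e-15 cm [ 9.59  1.65 -5.05] rows at 3: 4
[ 0.47  -0.172  0.26 ] [-45.1  12.5 117.7  39.   34.1  17.4] cost 6.7e-17 cm [ 5.13 26.    7.  ] rows at 3: 10
[ 0.47  -0.172  0.125] [-45.1  30.9 125.7  86.9  20.7 -35.4] cost 2.5e-14 cm [-6.73  0.26 11.7 ] rows at 3: 5
[ 0.47  -0.172  0.107] [-45.1  33.8 126.4  96.1  20.8 -45.2] cost 1.4e-15 cm [-0.9   0.03  1.56] rows at 3: 1
[ 0.5   -0.172  0.098] [-41.9  35.5 122.8  94.3  19.5 -40.1] cost 4.7e-16 cm [ 2.15 -0.09  2.28] rows at 3: 2
[ 0.52  -0.172  0.086] [-40.   37.5 120.4  95.3  18.7 -39.2] cost 4.5e-17 cm [ 1.13 -0.05  2.04] rows at 3: 1
[[ 1.    -0.002 -0.002]
 [-0.002 -1.     0.021]
 [-0.002 -0.021 -1.   ]]
```

```bash
python3 -m jog '[{"tx":2.4,"ty":0.41,"tz":-1.26,"roll":0,"jaw":0},{"tx":2.4,"ty":0.41,"tz":-1.26,"roll":0,"jaw":0},{"tx":2.4,"ty":0.41,"tz":-1.26,"roll":0,"jaw":0},{"tx":2.4,"ty":0.41,"tz":-1.26,"roll":0,"jaw":0},{"tx":0.5,"ty":2.6,"tz":0.7,"roll":0,"jaw":0},{"tx":0.5,"ty":2.6,"tz":0.7,"roll":0,"jaw":0},{"tx":0.5,"ty":2.6,"tz":0.7,"roll":0,"jaw":0},{"tx":0.5,"ty":2.6,"tz":0.7,"roll":0,"jaw":0}]'|grep -A4 pos;python3 -m jog '[{"tx":0.5,"ty":2.6,"tz":0.7,"roll":0,"jaw":0},{"tx":0.5,"ty":2.6,"tz":0.7,"roll":0,"jaw":0},{"tx":0.5,"ty":2.6,"tz":0.7,"roll":0,"jaw":0},{"tx":0.5,"ty":2.6,"tz":0.7,"roll":0,"jaw":0},{"tx":0.5,"ty":2.6,"tz":0.7,"roll":0,"jaw":0},{"tx":0.5,"ty":2.6,"tz":0.7,"roll":0,"jaw":0},{"tx":0,"ty":0,"tz":0,"roll":0,"jaw":0}]'|grep -A4 pos
python3 -c "
from ik import *
np.set_printoptions(precision=3,suppress=True)
path([(.472,-.172,.125)])
for k in ['mat']:
    for n in ('scene','top'):
        c=cam(n);l=landmark_of(n,k)
        if l: print(n,l[0]['p'],atz(c,l[0]['point'],0))
"
```

```text
position: [0.4207, -0.0164, 0.2744]
tcp_rot: [[0.866, -0.042, 0.498], [-0.04, -0.999, -0.014], [0.499, -0.008, -0.867]]
force: [0.6, 0.2, -2.2]
opening: 0.181
grasp_force: 30.0
position: [0.4631, -0.178, 0.2522]
tcp_rot: [[0.865, -0.047, 0.5], [-0.043, -0.999, -0.02], [0.5, -0.004, -0.866]]
force: [0.8, -0.2, -3.5]
opening: 0.182
grasp_force: 30.0
[ 0.472 -0.172  0.125] [-44.3  30.9 125.9  90.2  19.6 -37.7] cost 8.9e-15 cm [-5.62 -0.59 11.44] rows at 3: 5
scene 0.73 [0.394 0.256 0.   ]
```

```bash
python3 -m jog '[{"tx":-0.8,"ty":-0.08,"tz":1.63,"roll":0,"jaw":0},{"tx":-0.8,"ty":-0.08,"tz":1.63,"roll":0,"jaw":0},{"tx":-0.8,"ty":-0.08,"tz":1.63,"roll":0,"jaw":0},{"tx":-0.8,"ty":-0.08,"tz":1.63,"roll":0,"jaw":0},{"tx":-0.8,"ty":-0.08,"tz":1.63,"roll":0,"jaw":0},{"tx":-0.8,"ty":-0.08,"tz":1.63,"roll":0,"jaw":0},{"tx":-0.8,"ty":-0.08,"tz":1.63,"roll":0,"jaw":0},{"tx":0,"ty":0,"tz":0,"roll":0,"jaw":0}]'
python3 -c "
from ik import *
np.set_printoptions(precision=3,suppress=True)
print(read_state()['joint_positions'].round(1))
path([(.472,-.172,.107)])
c=cam('scene');cv2.imwrite('pics/s2.png',cv2.resize(c['img'][200:380,140:380,::-1],None,fx=3,fy=3))
"
```

```text
time_s: 24.55
position: [0.4693, -0.1665, 0.1231]
tcp_rot: [[0.868, -0.043, 0.495], [-0.043, -0.999, -0.012], [0.495, -0.011, -0.869]]
force: [0.9, 0.2, -3.9]
opening: 0.179
grasp_force: 30.0
[-44.1  31.1 126.4  90.6  19.6 -38.2]
[ 0.472 -0.172  0.107] [-44.4  33.7 126.2  97.   19.9 -45.2] cost 1.9e-16 cm [-0.54  0.56  1.54] rows at 3: 1
```

View pics/s2.png

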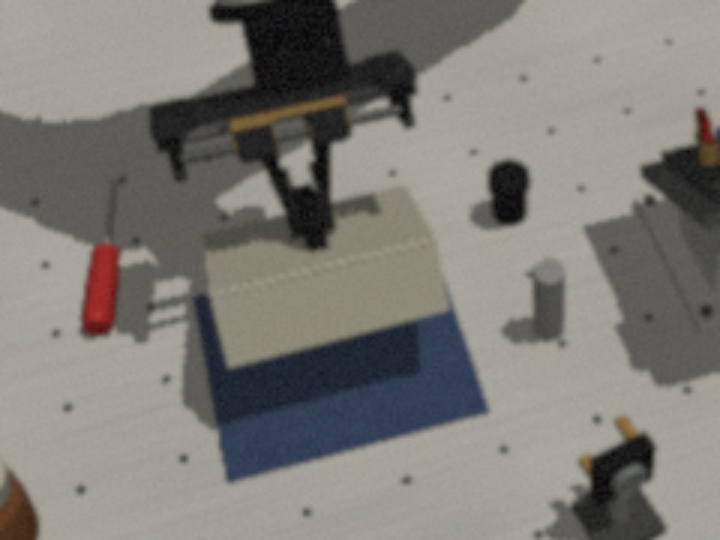

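The picture shows the cover hanging tilted above the mat, with its near edge over the mat's robot side at about (320,240). Now I'll lower it to contact.

```bash
python3 -m jog '[{"tx":-0.3,"ty":0.25,"tz":0.52,"roll":0,"jaw":0},{"tx":-0.3,"ty":0.25,"tz":0.52,"roll":0,"jaw":0},{"tx":0,"ty":0,"tz":0,"roll":0,"jaw":0}]'; for i in 1 2 ; do python3 -m jog '[{"tx":-0.15,"ty":0,"tz":0.26,"roll":0,"jaw":0},{"tx":0,"ty":0,"tz":0,"roll":0,"jaw":0}]'|grep -E "pos|force|rot"; done
```

```text
time_s: 24.9
position: [0.4703, -0.1731, 0.1133]
tcp_rot: [[0.866, -0.043, 0.499], [-0.041, -0.999, -0.015], [0.499, -0.007, -0.867]]
force: [-0.5, 0.8, -3.4]
opening: 0.181
grasp_force: 30.0
position: [0.4701, -0.1728, 0.1101]
tcp_rot: [[0.866, -0.043, 0.499], [-0.041, -0.999, -0.015], [0.499, -0.008, -0.867]]
force: [0.3, -0.0, -3.4]
grasp_force: 30.0
position: [0.472, -0.1722, 0.1085]
tcp_rot: [[0.862, -0.041, 0.505], [-0.04, -0.999, -0.013], [0.505, -0.009, -0.863]]
force: [0.8, 3.5, 8.4]
grasp_force: 30.0
```

```bash
python3 -m jog '[{"tx":0.35,"ty":0.01,"tz":0.3,"roll":0,"jaw":0},{"tx":0.34,"ty":0.01,"tz":0.3,"roll":0,"jaw":0},{"tx":0,"ty":0,"tz":0,"roll":0,"jaw":0}]'|grep -E "pos|force|rot"; python3 -m jog '[{"tx":0.32,"ty":0.01,"tz":0.33,"roll":0,"jaw":0},{"tx":0.32,"ty":0.01,"tz":0.33,"roll":0,"jaw":0},{"tx":0,"ty":0,"tz":0,"roll":0,"jaw":0}]'|grep -E "pos|force|rot"
python3 -c "
from h import *
c=cam('scene');cv2.imwrite('pics/s3.png',cv2.resize(c['img'][200:380,140:380,::-1],None,fx=2,fy=2))"
```

```text
position: [0.4801, -0.1726, 0.106]
tcp_rot: [[0.864, -0.041, 0.502], [-0.04, -0.999, -0.013], [0.502, -0.009, -0.865]]
force: [1.0, 3.2, 6.4]
grasp_force: 30.0
position: [0.4884, -0.1733, 0.1028]
tcp_rot: [[0.865, -0.042, 0.5], [-0.041, -0.999, -0.013], [0.5, -0.009, -0.866]]
force: [0.9, 2.8, 5.7]
grasp_force: 30.0
```

View pics/s3.png

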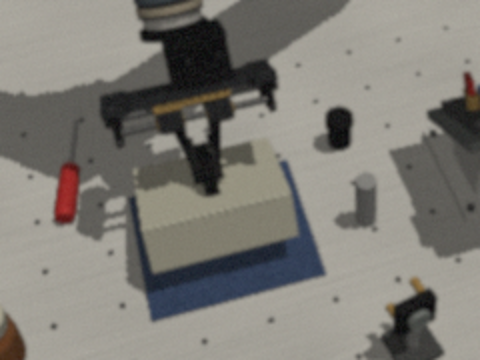

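It is working: the cover's far edge is coming down, with the near edge on the mat at about (205,190). I'll carry on along the arc.

```bash
python3 -m jog '[{"tx":0.29,"ty":0.01,"tz":0.35,"roll":0,"jaw":0},{"tx":0.29,"ty":0.01,"tz":0.35,"roll":0,"jaw":0},{"tx":0.26,"ty":0.01,"tz":0.375,"roll":0,"jaw":0},{"tx":0.26,"ty":0.01,"tz":0.375,"roll":0,"jaw":0},{"tx":0,"ty":0,"tz":0,"roll":0,"jaw":0}]'|grep -E "pos|force|rot"; python3 -m jog '[{"tx":0.22,"ty":0.01,"tz":0.4,"roll":0,"jaw":0},{"tx":0.22,"ty":0.01,"tz":0.4,"roll":0,"jaw":0},{"tx":0,"ty":0,"tz":0,"roll":0,"jaw":0}]'|grep -E "pos|force|rot"; python3 -m jog '[{"tx":0.19,"ty":0.01,"tz":0.43,"roll":0,"jaw":0},{"tx":0,"ty":0,"tz":0,"roll":0,"jaw":0}]'|grep -E "pos|force|rot"
```

```text
position: [0.5045, -0.1754, 0.0945]
tcp_rot: [[0.867, -0.044, 0.497], [-0.042, -0.999, -0.015], [0.497, -0.008, -0.867]]
force: [-1.1, 2.3, 0.9]
grasp_force: 30.0
position: [0.5124, -0.1763, 0.0898]
tcp_rot: [[0.866, -0.044, 0.497], [-0.042, -0.999, -0.016], [0.498, -0.007, -0.867]]
force: [-0.8, -0.1, -1.0]
grasp_force: 30.0
position: [0.5163, -0.1764, 0.0873]
tcp_rot: [[0.866, -0.044, 0.498], [-0.042, -0.999, -0.015], [0.498, -0.007, -0.867]]
force: [-1.4, -0.0, -1.3]
grasp_force: 30.0
```

```bash
for i in 1 2 3; do python3 -m jog '[{"tx":0,"ty":0,"tz":0.23,"roll":0,"jaw":0},{"tx":0,"ty":0,"tz":0,"roll":0,"jaw":0}]'|grep -E "pos|^force"; done;python3 -c "
from h import *
c=cam('scene');cv2.imwrite('pics/s4.png',cv2.resize(c['img'][230:370,180:320,::-1],None,fx=3,fy=3))"
```

```text
position: [0.5178, -0.1762, 0.0858]
force: [0.1, 0.5, 0.4]
position: [0.5182, -0.1761, 0.0853]
force: [-7.2, -0.1, 15.3]
position: [0.5187, -0.1761, 0.0844]
force: [-14.8, -1.2, 27.3]
```

View pics/s4.png

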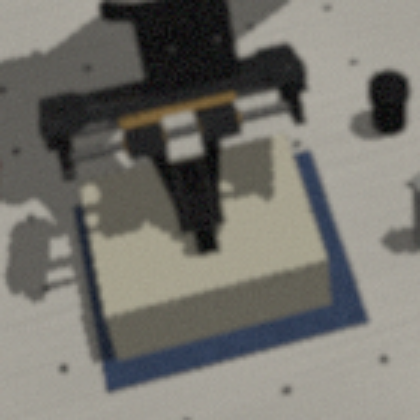

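The cover sits flat on the mat, with its front bottom edge at about (215,340) and an even blue margin all round. I'll relieve the force and release it.

```bash
python3 -m jog '[{"tx":0,"ty":0,"tz":-0.35,"roll":0,"jaw":0},{"tx":0,"ty":0,"tz":0,"roll":0,"jaw":0.6},{"tx":0,"ty":0,"tz":0,"roll":0,"jaw":0.6},{"tx":0,"ty":0,"tz":0,"roll":0,"jaw":0.6},{"tx":0,"ty":0,"tz":0,"roll":0,"jaw":0.6}]'; python3 -c "
from ik import *
np.set_printoptions(precision=3,suppress=True)
r=Kn(0,0,0)
X=read_state()['position']
path([X+np.array([-.5,0,.866])*.12,(.42,.0,.33),F(-38,0,120)])
print(F(0,0,0),RF.T@np.array(read_state()['tcp_rot']))"
```

```text
time_s: 28.1
position: [0.5179, -0.1758, 0.0843]
tcp_rot: [[0.866, -0.043, 0.498], [-0.042, -0.999, -0.014], [0.498, -0.009, -0.867]]
force: [-0.4, -0.0, 0.8]
opening: 0.463
grasp_force: 0.0
[ 0.458 -0.176  0.188] [-46.6  21.  124.   59.4  24.2  -6.9] cost 2.0e-15 cm [ -0.02   0.17 -12.  ] rows at 3: 4
[0.42 0.   0.33] [-22.8  -3.9 121.4  18.   35.6  57.7] cost 2.2e-16 cm [  3.05 -17.52 -14.43] rows at 3: 8
[0.438 0.197 0.201] [ 16.1  19.1 123.5 -45.2  12.4 151.1] cost 2.5e-16 cm [ -5.7  -19.66  11.79] rows at 3: 8
[0.531 0.193 0.116] [[ 1.    -0.003 -0.002]
 [-0.003 -1.     0.008]
 [-0.002 -0.008 -1.   ]]
```

```bash
python3 -m jog '[{"tx":0,"ty":0,"tz":-3,"roll":0,"jaw":0.6},{"tx":0,"ty":0,"tz":-3,"roll":0,"jaw":0.4},{"tx":0,"ty":0,"tz":-3,"roll":0,"jaw":0.2},{"tx":0,"ty":0,"tz":-3,"roll":0,"jaw":0}]'|grep pos; python3 -c "
from ik import *
np.set_printoptions(precision=3,suppress=True)
path([(.42,.0,.33),F(-38,0,120),F(-38,0,27),F(-38,0,100),F(-36,75,100),F(-36,75,39),F(-17,36,39),F(-17,36,100),F(-36,-75,100),F(-36,-75,39),F(-17,-36,39)])"
```

```text
position: [0.4571, -0.1738, 0.1891]
[0.42 0.   0.33] [-22.8  -3.8 121.4  17.9  35.7  57.7] cost 1.8e-16 cm [  3.06 -17.33 -14.31] rows at 3: 8
[0.438 0.197 0.201] [ 16.1  19.  123.4 -44.7  12.4 150.5] cost 9.6e-17 cm [ -5.69 -19.65  11.81] rows at 3: 8
bad [0.455 0.196 0.171] [ 15.   23.8 122.9 -58.4   9.4 163.6] 0.00041608294692421885
bad [0.461 0.196 0.161] [ 14.5  25.2 122.3 -58.7   8.8 163.6] 0.0018652384502399774
bad [0.467 0.196 0.151] [ 14.1  26.5 121.7 -59.1   8.3 163.6] 0.0042522867116359395
bad [0.473 0.196 0.141] [ 13.7  27.9 121.1 -59.4   7.9 163.6] 0.007470088610592776
bad [0.478 0.195 0.131] [ 13.3  29.2 120.4 -59.7   7.4 163.6] 0.01141130894996389
bad [0.484 0.195 0.12 ] [ 13.   30.6 119.7 -59.9   7.1 163.6] 0.01597005606149867
[0.484 0.195 0.12 ] [ 13.   30.6 119.7 -59.9   7.1 163.6] cost 1.6e-02 cm [0.03 0.08 9.3 ] rows at 3: 4
bad [0.48  0.195 0.128] [ 13.3  29.5 120.2 -59.7   7.4 163.6] 0.012343139204271068
bad [0.475 0.195 0.136] [ 13.6  28.5 120.8 -59.5   7.7 163.6] 0.009082812474866189
bad [0.471 0.196 0.144] [ 13.9  27.4 121.3 -59.3   8.  163.6] 0.0062399498087
[... 3329 characters left out ...]
32613388068
bad [0.481 0.13  0.134] [  3.4  27.9 123.9 -68.2   2.1 163.6] 0.009920261006646463
bad [0.484 0.135 0.135] [  4.1  27.9 123.5 -67.6   2.6 163.6] 0.00836584704442551
bad [0.486 0.139 0.137] [  4.9  28.  123.1 -66.9   3.  163.6] 0.006953898456241889
bad [0.488 0.144 0.138] [  5.6  28.1 122.6 -66.3   3.4 163.6] 0.0056817077140753226
bad [0.49  0.149 0.139] [  6.4  28.1 122.2 -65.6   3.9 163.6] 0.004546469026033321
bad [0.493 0.154 0.14 ] [  7.1  28.2 121.8 -65.    4.3 163.6] 0.0035452950275698535
bad [0.495 0.159 0.141] [  7.8  28.3 121.3 -64.4   4.8 163.6] 0.002675233114374645
[0.495 0.159 0.141] [  7.8  28.3 121.3 -64.4   4.8 163.6] cost 2.7e-03 cm [ 1.89 -3.91  0.03] rows at 3: 2
```

```bash
python3 -c "
from ik import *
np.set_printoptions(precision=3,suppress=True)
s=read_state();R0=np.array(s['tcp_rot']);print(s['joint_positions'].round(1))
R=R0@np.diag([-1,-1,1.]);q,c=ik(s['joint_positions'],np.array([.42,0,.33]),R0);q[5]-=180
x=np.array([.42,0,.33]);print(q.round(1))
for nm,a in [('pre',(-38,0,120)),('tab',(-38,0,27)),('tab-',(-42,0,20)),('up',(-38,0,70)),('L',(-36,80,70)),('L',(-36,80,39)),('L',(-17,36,39)),('up',(-17,36,70)),('up',(-36,0,70)),('R',(-36,-80,70)),('R',(-36,-80,39)),('R',(-17,-36,39))]:
    p=F(*a);cm=0
    for t in np.linspace(0,1,9)[1:]:
        q,c=ik(q,x+(p-x)*t,R);cm=max(c,cm)
    x=p;print(nm,a,p.round(3),q.round(1),'%.1e'%cm)
"
```

```text
[-46.4  20.8 124.2  59.2  24.1  -6.6]
[ -22.8   -3.8  121.4   17.9   35.7 -122.3]
pre (-38, 0, 120) [0.438 0.197 0.201] [ 16.1  19.  123.4 -44.7  12.4 -29.5] 1.2e-14
tab (-38, 0, 27) [0.484 0.195 0.12 ] [ 14.   31.3 120.5 -82.    7.7   6.8] 5.3e-03
tab- (-42, 0, 20) [0.484 0.195 0.112] [ 14.1  32.1 120.2 -82.    7.7   6.9] 9.3e-03
up (-38, 0, 70) [0.463 0.196 0.158] [ 14.8  26.2 123.1 -77.1   8.3   2.4] 7.1e-03
L (-36, 80, 70) [0.468 0.276 0.159] [ 25.6  28.3 115.9 -56.8  15.8  -9.1] 1.3e-16
L (-36, 80, 39) [0.484 0.275 0.132] [ 24.7  32.1 115.4 -67.6  13.7   1.2] 2.3e-16
L (-17, 36, 39) [0.498 0.23  0.141] [ 18.3  30.3 117.1 -66.7  10.6  -5.3] 1.4e-14
up (-17, 36, 70) [0.483 0.231 0.168] [ 19.   26.3 117.7 -52.8  12.7 -18.8] 1.2e-14
up (-36, 0, 70) [0.465 0.196 0.159] [ 14.8  26.1 122.9 -74.9   8.3   0.1] 1.3e-14
R (-36, -80, 70) [0.461 0.116 0.159] [  1.6  24.  127.1 -82.    1.6  -4.2] 2.2e-03
R (-36, -80, 39) [0.476 0.115 0.132] [  1.5  27.7 124.9 -82.    1.5  -4.2] 1.3e-02
R (-17, -36, 39) [0.495 0.159 0.141] [  8.1  28.6 121.8 -82.    4.8   1.5] 1.0e-02
```

```bash
python3 -m jog '[{"tx":0.51,"ty":-2.9,"tz":-2.4,"roll":0,"jaw":0},{"tx":0.51,"ty":-2.9,"tz":-2.4,"roll":0,"jaw":0},{"tx":0.51,"ty":-2.9,"tz":-2.4,"roll":0,"jaw":0},{"tx":0.51,"ty":-2.9,"tz":-2.4,"roll":0,"jaw":0},{"tx":0.51,"ty":-2.9,"tz":-2.4,"roll":0,"jaw":0},{"tx":0.51,"ty":-2.9,"tz":-2.4,"roll":0,"jaw":0}]'|grep pos
for i in 1 2 3; do python3 -m jog '[{"tx":0,"ty":0,"tz":0,"roll":-0.1496,"jaw":0},{"tx":0,"ty":0,"tz":0,"roll":-0.1496,"jaw":0},{"tx":0,"ty":0,"tz":0,"roll":-0.1496,"jaw":0},{"tx":0,"ty":0,"tz":0,"roll":-0.1496,"jaw":0},{"tx":0,"ty":0,"tz":0,"roll":-0.1496,"jaw":0},{"tx":0,"ty":0,"tz":0,"roll":-0.1496,"jaw":0},{"tx":0,"ty":0,"tz":0,"roll":-0.1496,"jaw":0}]' >/dev/null; done
python3 -c "
from ik import *
np.set_printoptions(precision=3,suppress=True)
s=read_state();R0=np.array(s['tcp_rot']);print(s['time_s'],s['joint_positions'].round(1),s['opening'],RF.T@R0);go(F(-60,0,140))
for n in('scene','top'):
  c=cam(n)
  for k in('cover','mat'):
    l=landmark_of(n,k)
    if l:print(n,k,l[0]['p'],atz(c,l[0]['point'],.003))
c=cam('wrist');cv2.imwrite('pics/w5.png',c['img'][:,:,::-1])
for k in ('face','tab','left_pivot','left_tip','right_pivot','right_tip'):
  for l in landmark_of('wrist',k)[:2]:
    o,d=ray(c,l['point']);h=dict(face=0,tab=.018,left_pivot=.016,right_pivot=.016).get(k,.036);n=RF[:,2]
    x=o+d*((F(0,0,h*1000)-o)@n)/(d@n);print(k,round(l['p'],2),np.round(l['point']),((RF.T@(x-F(0,0,0)))*1000).round(1))
"
```

```text
position: [0.4192, 0.0017, 0.3309]
31.2 [ -22.6   -3.9  121.5   17.8   35.6 -122.4] 0.0052441810960415485 [[-1.    -0.003 -0.003]
 [-0.003  1.     0.008]
 [ 0.003  0.008 -1.   ]]
pos [0.42  0.001 0.33 ] total cm [ 7.73 19.62  9.8 ] rows 5 each [1.55 3.92 1.96]
scene cover 0.81 [ 0.516 -0.181  0.003]
scene mat 0.36 [0.399 0.248 0.003]
top cover 0.88 [ 0.527 -0.179  0.003]
face 0.89 [188. 504.] [ 0.5  1.2 -0. ]
tab 0.93 [152. 517.] [-35.3   0.7  18. ]
left_pivot 0.96 [181. 563.] [-8.  51.8 16. ]
left_tip 0.56 [154. 571.] [-34.5  42.   36. ]
right_pivot 0.83 [184. 460.] [ -4.6 -50.1  16. ]
right_tip 0.78 [155. 476.] [-33.5 -46.8  36. ]
```

View pics/w5.png

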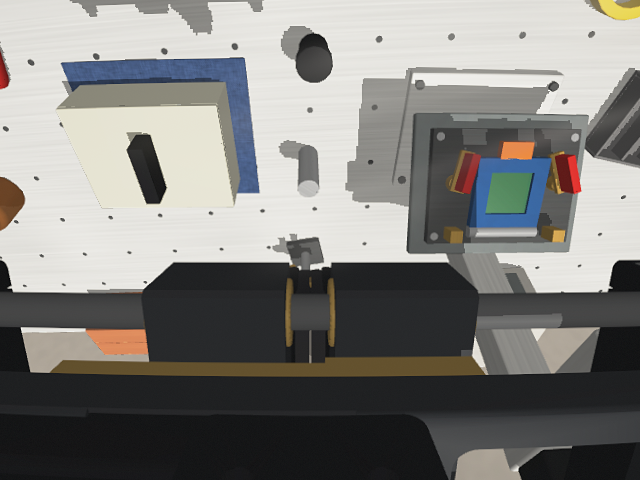

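The picture shows the cover flat on the mat at (150,150) and the open face at (500,185). The orange tab is at (517,150) and the red fins at (466,172) and (567,175). The landmarks agree with my face frame to about 1–3 mm.

```bash
python3 -m jog '[{"tx":1.55,"ty":3.92,"tz":1.96,"roll":0,"jaw":0},{"tx":1.55,"ty":3.92,"tz":1.96,"roll":0,"jaw":0},{"tx":1.55,"ty":3.92,"tz":1.96,"roll":0,"jaw":0},{"tx":1.55,"ty":3.92,"tz":1.96,"roll":0,"jaw":0},{"tx":1.55,"ty":3.92,"tz":1.96,"roll":0,"jaw":0},{"tx":-1,"ty":0,"tz":3,"roll":0,"jaw":0},{"tx":-1,"ty":0,"tz":3,"roll":0,"jaw":0},{"tx":0,"ty":0,"tz":0,"roll":0,"jaw":0}]'
cat > st.py <<'E'
from go import *
import sys
np.set_printoptions(precision=3,suppress=True)
s=read_state();R=np.array(s['tcp_rot']);f=lambda v:(RF.T@(v-F(0,0,0))*1000).round(1)
print(round(s['time_s'],2),"TCP face",f(s['position']),"tip",f(s['position']+.019*R[:,2]),"z_tool",(RF.T@R[:,2]).round(3),"forceF",(RF.T@s['force']).round(1),"q",s['joint_positions'].round(1))
for a in sys.argv[1:]:
    p=F(*eval(a))-.019*R[:,2]; print("tip to",a,end=" ");go(p)
E
python3 st.py '(-40,0,35)' '(-40,0,8)'
```

```text
time_s: 32.65
position: [0.4635, 0.1358, 0.1964]
tcp_rot: [[-0.871, 0.055, 0.489], [0.046, 0.998, -0.03], [-0.49, -0.004, -0.872]]
force: [-0.5, -0.0, -0.4]
opening: 0.002
grasp_force: 0.0
32.65 TCP face [-15.8 -60.1 101.8] tip [-16.  -60.3  82.8] z_tool [-0.012 -0.008 -1.   ] forceF [-0.6 -0.  -0.1] q [  5.8  19.4 124.1 -31.4   8.7 -51.1]
tip to (-40,0,35) pos [0.464 0.136 0.196] total cm [2.39 6.05 4.76] rows 2 each [1.19 3.02 2.38]
tip to (-40,0,8) pos [0.464 0.136 0.196] total cm [2.36 6.07 7.46] rows 3 each [0.79 2.02 2.49]
```

```bash
python3 -m jog '[{"tx":1,"ty":2,"tz":0,"roll":0,"jaw":0},{"tx":1,"ty":2,"tz":0,"roll":0,"jaw":0},{"tx":0.4,"ty":2,"tz":0,"roll":0,"jaw":0},{"tx":0,"ty":0,"tz":1.5,"roll":0,"jaw":0},{"tx":0,"ty":0,"tz":1.5,"roll":0,"jaw":0},{"tx":0,"ty":0,"tz":1,"roll":0,"jaw":0},{"tx":0,"ty":0,"tz":0,"roll":0,"jaw":0}]'>/dev/null; python3 st.py  '(-40,0,35)' '(-40,0,8)'
```

```text
33.35 TCP face [-39.9  -3.2  64.3] tip [-40.1  -3.4  45.3] z_tool [-0.011 -0.009 -1.   ] forceF [ 0.3  0.2 -0.2] q [ 15.   27.1 122.9 -78.    9.2   3.7]
tip to (-40,0,35) pos [0.464 0.193 0.152] total cm [-0.02  0.35  1.03] rows 1 each [-0.02  0.35  1.03]
tip to (-40,0,8) pos [0.464 0.193 0.152] total cm [-0.05  0.37  3.73] rows 1 each [-0.05  0.37  3.73]
```

```bash
python3 -m jog '[{"tx":0,"ty":0.3,"tz":1,"roll":0,"jaw":0},{"tx":0,"ty":0,"tz":1,"roll":0,"jaw":0},{"tx":0,"ty":0,"tz":0.5,"roll":0,"jaw":0},{"tx":0,"ty":0,"tz":0,"roll":0,"jaw":0}]'>/dev/null; python3 st.py '(-40,0,6)';python3 -m jog '[{"tx":0,"ty":0,"tz":0.5,"roll":0,"jaw":0},{"tx":0,"ty":0,"tz":0.4,"roll":0,"jaw":0},{"tx":0,"ty":0,"tz":0,"roll":0,"jaw":0}]'>/dev/null; python3 st.py '(-40,0,6)'
```

```text
33.75 TCP face [-34.8   1.8  42.6] tip [-35.2   1.6  23.6] z_tool [-0.018 -0.011 -1.   ] forceF [-0.2  0.1 -0.2] q [ 15.   29.9 121.2 -81.8   9.1   7.7]
tip to (-40,0,6) pos [0.479 0.197 0.136] total cm [ 0.45 -0.15  1.77] rows 1 each [ 0.45 -0.15  1.77]
34.05 TCP face [-34.1   2.5  35.1] tip [-34.5   2.2  16.1] z_tool [-0.024 -0.012 -1.   ] forceF [-0.6 -0.3  0.5] q [ 14.9  30.8 120.6 -81.9   9.    7.7]
tip to (-40,0,6) pos [0.484 0.198 0.13 ] total cm [ 0.52 -0.22  1.03] rows 1 each [ 0.52 -0.22  1.03]
```

```bash
python3 -m jog '[{"tx":0.8,"ty":-0.2,"tz":0.2,"roll":0,"jaw":0},{"tx":0.3,"ty":0,"tz":0.4,"roll":0,"jaw":0},{"tx":0,"ty":0,"tz":0,"roll":0,"jaw":0}]'>/dev/null; python3 st.py '(-40,0,6)';python3 -m jog '[{"tx":0.2,"ty":0,"tz":0.5,"roll":0,"jaw":0},{"tx":0.1,"ty":0,"tz":0.3,"roll":0,"jaw":0},{"tx":0,"ty":0,"tz":0,"roll":0,"jaw":0}]'>/dev/null; python3 st.py '(-40,0,6)'
```

```text
34.35 TCP face [-39.    2.9  33.1] tip [-39.6   2.6  14.1] z_tool [-0.032 -0.015 -0.999] forceF [ 0.5 -0.3  2. ] q [ 15.1  31.2 120.7 -81.9   9.2   8. ]
tip to (-40,0,6) pos [0.48  0.198 0.125] total cm [ 0.01 -0.24  0.81] rows 1 each [ 0.01 -0.24  0.81]
34.65 TCP face [-39.5   4.3  26.9] tip [-40.3   4.    7.9] z_tool [-0.038 -0.016 -0.999] forceF [-1.4 -0.5  1.6] q [ 15.2  32.  120.3 -81.9   9.1   8.1]
tip to (-40,0,6) pos [0.483 0.199 0.12 ] total cm [-0.04 -0.4   0.19] rows 1 each [-0.04 -0.4   0.19]
```

```bash
python3 -m jog '[{"tx":0,"ty":-0.2,"tz":0.4,"roll":0,"jaw":0},{"tx":0.1,"ty":0,"tz":0.3,"roll":0,"jaw":0},{"tx":0,"ty":0,"tz":0,"roll":0,"jaw":0}]'>/dev/null; python3 st.py;python3 -m jog '[{"tx":0.2,"ty":-0.2,"tz":0.4,"roll":0,"jaw":0},{"tx":0.1,"ty":0,"tz":0.3,"roll":0,"jaw":0},{"tx":0,"ty":0,"tz":0,"roll":0,"jaw":0}]'>/dev/null; python3 st.py 
```

```text
34.95 TCP face [-39.6   4.3  25.4] tip [-40.3   4.1   6.4] z_tool [-0.041 -0.013 -0.999] forceF [-0.8  0.  38.1] q [ 15.   32.2 120.2 -81.9   8.9   7.9]
35.25 TCP face [-39.7   4.2  24.2] tip [-40.5   4.    5.3] z_tool [-0.042 -0.013 -0.999] forceF [ 2.2  0.5 76.4] q [ 14.9  32.3 120.2 -82.    8.8   7.8]
```

```bash
python3 -m jog '[{"tx":0,"ty":0,"tz":-1,"roll":0,"jaw":0},{"tx":0,"ty":0,"tz":-2,"roll":0,"jaw":0},{"tx":0,"ty":0,"tz":-2,"roll":0,"jaw":0},{"tx":0,"ty":2,"tz":0,"roll":0,"jaw":0},{"tx":0,"ty":2,"tz":0,"roll":0,"jaw":0},{"tx":0,"ty":2,"tz":0,"roll":0,"jaw":0},{"tx":0,"ty":2,"tz":0,"roll":0,"jaw":0},{"tx":0,"ty":0,"tz":0,"roll":0,"jaw":0}]'>/dev/null; python3 st.py '(-36,80,50)' '(-36,80,21)'
```

```text
36.05 TCP face [-34.   86.8  65. ] tip [-34.9  86.5  46. ] z_tool [-0.044 -0.013 -0.999] forceF [ 0.2 -0.6  0.4] q [ 26.3  28.9 113.2 -45.5  19.2 -19.7]
tip to (-36,80,50) pos [0.473 0.282 0.155] total cm [ 0.13 -0.66 -0.38] rows 1 each [ 0.13 -0.66 -0.38]
tip to (-36,80,21) pos [0.473 0.282 0.155] total cm [-0.   -0.62  2.51] rows 1 each [-0.   -0.62  2.51]
```

```bash
python3 -m jog '[{"tx":0,"ty":-0.3,"tz":1,"roll":0,"jaw":0},{"tx":0,"ty":-0.3,"tz":1,"roll":0,"jaw":0},{"tx":0,"ty":0,"tz":0.5,"roll":0,"jaw":0},{"tx":0.1,"ty":-0.8,"tz":0,"roll":0,"jaw":0},{"tx":0,"ty":-0.8,"tz":0,"roll":0,"jaw":0},{"tx":0,"ty":0,"tz":0,"roll":0,"jaw":0}]'>/dev/null; python3 st.py '(-34,56,21)'
```

```text
36.65 TCP face [-38.3  59.5  41. ] tip [-39.2  59.2  22. ] z_tool [-0.048 -0.02  -0.999] forceF [-0.6 -0.   0.3] q [ 22.7  31.2 115.4 -54.9  15.1 -12.7]
tip to (-34,56,21) pos [0.48  0.255 0.133] total cm [-0.52 -0.31  0.08] rows 1 each [-0.52 -0.31  0.08]
```

```bash
python3 -m jog '[{"tx":-0.5,"ty":-0.5,"tz":0,"roll":0,"jaw":0},{"tx":-0.5,"ty":-0.45,"tz":0,"roll":0,"jaw":0},{"tx":0,"ty":0,"tz":0,"roll":0,"jaw":0}]'>/dev/null; python3 st.py;  python3 -m jog '[{"tx":-0.6,"ty":-0.55,"tz":0,"roll":0,"jaw":0},{"tx":-0.3,"ty":-0.3,"tz":0,"roll":0,"jaw":0},{"tx":0,"ty":0,"tz":0,"roll":0,"jaw":0}]'>/dev/null; python3 st.py '(-17,39,21)'
```

```text
36.95 TCP face [-30.4  50.   40.9] tip [-31.4  49.6  21.9] z_tool [-0.051 -0.02  -0.998] forceF [-4.5 -0.4  0.5] q [ 21.1  30.7 115.3 -51.5  14.9 -17.5]
37.25 TCP face [-20.4  42.7  40.7] tip [-21.3  42.3  21.7] z_tool [-0.049 -0.018 -0.999] forceF [-4.2  2.1  0.9] q [ 19.7  30.2 114.9 -48.5  14.7 -21.9]
tip to (-17,39,21) pos [0.495 0.237 0.141] total cm [-0.44 -0.33  0.05] rows 1 each [-0.44 -0.33  0.05]
```

Pushing with about 4 N, as expected. I'll continue to the stop.

```bash
python3 -m jog '[{"tx":-0.4,"ty":-0.4,"tz":0,"roll":0,"jaw":0},{"tx":-0.3,"ty":0,"tz":0,"roll":0,"jaw":0},{"tx":0,"ty":0,"tz":0,"roll":0,"jaw":0}]'>/dev/null; python3 st.py; for i in 1 2; do  python3 -m jog '[{"tx":-0.3,"ty":0,"tz":0,"roll":0,"jaw":0},{"tx":0,"ty":0,"tz":0,"roll":0,"jaw":0}]'>/dev/null; python3 st.py;done
```

```text
37.55 TCP face [-19.4  38.5  40.7] tip [-20.5  38.1  21.7] z_tool [-0.057 -0.019 -0.998] forceF [-13.5   6.2   3.3] q [ 19.1  30.  114.8 -45.7  14.8 -25.4]
37.75 TCP face [-19.1  38.3  40.7] tip [-20.3  38.   21.7] z_tool [-0.061 -0.02  -0.998] forceF [-18.9  10.3   4.6] q [ 19.   30.  114.6 -44.4  15.1 -26.7]
37.95 TCP face [-18.8  38.2  40.7] tip [-20.1  37.8  21.7] z_tool [-0.065 -0.02  -0.998] forceF [-23.   13.    5.3] q [ 19.   29.9 114.5 -43.2  15.4 -28.1]
```

```bash
python3 -m jog '[{"tx":1,"ty":0.2,"tz":0,"roll":0,"jaw":0},{"tx":0.5,"ty":0,"tz":-1.5,"roll":0,"jaw":0},{"tx":0.5,"ty":0,"tz":-2,"roll":0,"jaw":0},{"tx":1.5,"ty":0,"tz":-2,"roll":0,"jaw":0},{"tx":1.5,"ty":-1.5,"tz":-2,"roll":0,"jaw":0},{"tx":1.5,"ty":-2,"tz":-2,"roll":0,"jaw":0},{"tx":0.5,"ty":-2,"tz":-2,"roll":0,"jaw":0},{"tx":0,"ty":0,"tz":0,"roll":0,"jaw":0}]'>/dev/null; python3 st.py; cat > look.py <<'E'
from go import *
import sys
c=cam('wrist');cv2.imwrite(sys.argv[1],c['img'][:,:,::-1])
for k in ('face','tab','left_pivot','left_tip','right_pivot','right_tip'):
  for l in landmark_of('wrist',k)[:1]:
    o,d=ray(c,l['point']);h=dict(face=0,tab=.008,left_pivot=.016,right_pivot=.016).get(k,.036);n=RF[:,2]
    x=o+d*((F(0,0,h*1000)-o)@n)/(d@n);print(k,round(l['p'],2),np.round(l['point']),((RF.T@(x-F(0,0,0)))*1000).round(1))
E
python3 look.py pics/w6.png
```

```text
38.75 TCP face [-71.9 -13.  160.9] tip [-72.8 -13.3 141.9] z_tool [-0.046 -0.019 -0.999] forceF [-0.6 -0.3 -0.2] q [ 17.6  13.5 126.1 -34.9  17.9 -37.8]
tab 0.49 [271. 328.] [-40.2  -0.2   8. ]
```

```bash
python3 -m jog '[{"tx":0,"ty":-2.3,"tz":0,"roll":0,"jaw":0},{"tx":0,"ty":-2.3,"tz":0,"roll":0,"jaw":0},{"tx":0,"ty":-2.3,"tz":0,"roll":0,"jaw":0},{"tx":-1.1,"ty":0,"tz":2.7,"roll":0,"jaw":0},{"tx":-1.1,"ty":0,"tz":2.7,"roll":0,"jaw":0},{"tx":-1.1,"ty":0,"tz":2.7,"roll":0,"jaw":0},{"tx":0,"ty":0,"tz":0,"roll":0,"jaw":0}]'>/dev/null; python3 st.py '(-38,-82,55)' '(-38,-82,21)'
```

```text
39.8 TCP face [-43.9 -82.7  84.1] tip [-44.8 -83.1  65.2] z_tool [-0.047 -0.021 -0.999] forceF [-0.4  0.1  0.2] q [  2.6  22.4 127.5 -50.3   4.6 -34.8]
tip to (-38,-82,55) pos [0.447 0.114 0.167] total cm [-0.72  0.14  0.98] rows 1 each [-0.72  0.14  0.98]
tip to (-38,-82,21) pos [0.447 0.114 0.167] total cm [-0.88  0.21  4.38] rows 1 each [-0.88  0.21  4.38]
```

```bash
python3 -m jog '[{"tx":-0.3,"ty":0,"tz":1,"roll":0,"jaw":0},{"tx":-0.2,"ty":0,"tz":1,"roll":0,"jaw":0},{"tx":-0.2,"ty":0,"tz":1,"roll":0,"jaw":0},{"tx":-0.1,"ty":0,"tz":1,"roll":0,"jaw":0},{"tx":0,"ty":0,"tz":0,"roll":0,"jaw":0}]'>/dev/null; python3 st.py '(-38,-82,21)'
```

```text
40.3 TCP face [-34.8 -82.7  50.3] tip [-35.7 -83.1  31.3] z_tool [-0.051 -0.021 -0.998] forceF [ 0.2 -0.   0.4] q [  2.3  27.1 125.5 -81.7   3.4  -3.6]
tip to (-38,-82,21) pos [0.472 0.113 0.142] total cm [0.17 0.13 1.04] rows 1 each [0.17 0.13 1.04]
```

```bash
python3 -m jog '[{"tx":0.4,"ty":0,"tz":0.6,"roll":0,"jaw":0},{"tx":0.3,"ty":0,"tz":0.6,"roll":0,"jaw":0},{"tx":0,"ty":0,"tz":0,"roll":0,"jaw":0}]'>/dev/null; python3 st.py '(-38,-72,21)'
```

```text
40.6 TCP face [-36.6 -81.6  43.1] tip [-37.8 -82.   24.2] z_tool [-0.062 -0.022 -0.998] forceF [-0.2 -0.1  0.5] q [  2.4  28.1 125.1 -81.9   3.5  -3.2]
tip to (-38,-72,21) pos [0.474 0.114 0.135] total cm [0.01 1.01 0.29] rows 1 each [0.01 1.01 0.29]
```

```bash
python3 -m jog '[{"tx":0,"ty":0.8,"tz":0.1,"roll":0,"jaw":0},{"tx":0,"ty":0.8,"tz":0.1,"roll":0,"jaw":0},{"tx":0,"ty":0.6,"tz":0,"roll":0,"jaw":0},{"tx":0,"ty":0,"tz":0,"roll":0,"jaw":0}]'>/dev/null; python3 st.py;  python3 -m jog '[{"tx":-0.4,"ty":0.5,"tz":0,"roll":0,"jaw":0},{"tx":-0.5,"ty":0.45,"tz":0,"roll":0,"jaw":0},{"tx":0,"ty":0,"tz":0,"roll":0,"jaw":0}]'>/dev/null; python3 st.py '(-24,-45,23)'
```

```text
41.0 TCP face [-36.6 -59.4  40.9] tip [-37.8 -59.9  22. ] z_tool [-0.062 -0.022 -0.998] forceF [ 0.1  0.6 -0.5] q [  5.9  28.7 123.8 -74.1   5.2  -7.9]
41.3 TCP face [-30.8 -51.4  40.6] tip [-32.1 -51.9  21.6] z_tool [-0.068 -0.025 -0.997] forceF [-4.1 -0.5  0.9] q [  7.1  28.6 122.3 -57.7   6.7 -23.2]
tip to (-24,-45,23) pos [0.481 0.144 0.136] total cm [-0.79  0.69 -0.21] rows 1 each [-0.79  0.69 -0.21]
```

```bash
python3 -m jog '[{"tx":-0.5,"ty":0.4,"tz":-0.1,"roll":0,"jaw":0},{"tx":-0.5,"ty":0.4,"tz":0,"roll":0,"jaw":0},{"tx":-0.2,"ty":0.3,"tz":0,"roll":0,"jaw":0},{"tx":0,"ty":0,"tz":0,"roll":0,"jaw":0}]'>/dev/null; python3 st.py;for i in 1 2 3; do  python3 -m jog '[{"tx":-0.3,"ty":0,"tz":0,"roll":0,"jaw":0},{"tx":0,"ty":0,"tz":0,"roll":0,"jaw":0}]'>/dev/null; python3 st.py;done
```

```text
41.7 TCP face [-19.7 -41.4  40.5] tip [-21.  -41.9  21.5] z_tool [-0.07  -0.027 -0.997] forceF [-4.9 -3.   0.3] q [  8.4  28.3 120.1 -44.9   9.  -35. ]
41.9 TCP face [-19.4 -41.6  40.5] tip [-20.8 -42.1  21.6] z_tool [-0.074 -0.027 -0.997] forceF [-9.  -0.4  1.3] q [  8.4  28.2 119.9 -42.6   9.3 -37.4]
42.1 TCP face [-19.2 -41.7  40.6] tip [-20.7 -42.2  21.6] z_tool [-0.079 -0.028 -0.996] forceF [-12.1   2.5   2.2] q [  8.4  28.2 119.7 -40.5   9.7 -39.5]
42.3 TCP face [-18.9 -41.8  40.6] tip [-20.5 -42.3  21.7] z_tool [-0.084 -0.029 -0.996] forceF [-16.4   4.5   2.9] q [  8.3  28.1 119.4 -38.6  10.1 -41.5]
```

```bash
python3 -m jog '[{"tx":0.8,"ty":0,"tz":0,"roll":0,"jaw":0},{"tx":0.2,"ty":0.9,"tz":0,"roll":0,"jaw":0},{"tx":-0.6,"ty":0,"tz":0,"roll":0,"jaw":0},{"tx":0,"ty":0,"tz":0,"roll":0,"jaw":0}]'>/dev/null; python3 st.py;for i in 1 2 3; do  python3 -m jog '[{"tx":-0.3,"ty":0,"tz":0,"roll":0,"jaw":0},{"tx":0,"ty":0,"tz":0,"roll":0,"jaw":0}]'>/dev/null; python3 st.py;done
```

```text
42.7 TCP face [-18.8 -31.1  40.3] tip [-20.3 -31.6  21.3] z_tool [-0.075 -0.025 -0.997] forceF [-13.    7.6   0.9] q [  9.7  28.4 119.1 -41.6  10.1 -37.3]
42.9 TCP face [-18.6 -31.2  40.3] tip [-20.1 -31.7  21.4] z_tool [-0.08  -0.025 -0.997] forceF [-17.3  10.7   2.1] q [  9.7  28.4 118.9 -39.8  10.4 -39.2]
43.1 TCP face [-18.3 -31.4  40.4] tip [-19.9 -31.9  21.5] z_tool [-0.084 -0.026 -0.996] forceF [-21.   12.4   4. ] q [  9.7  28.3 118.7 -38.   10.8 -41. ]
43.3 TCP face [-18.1 -31.7  40.4] tip [-19.8 -32.2  21.5] z_tool [-0.089 -0.028 -0.996] forceF [-25.   14.7   4.6] q [  9.7  28.3 118.5 -36.4  11.3 -42.7]
```

```bash
python3 -m jog '[{"tx":1,"ty":-0.2,"tz":0,"roll":0,"jaw":0},{"tx":0.5,"ty":0,"tz":-2,"roll":0,"jaw":0},{"tx":0,"ty":0,"tz":-4,"roll":0,"jaw":0},{"tx":0,"ty":0,"tz":-4,"roll":0,"jaw":0},{"tx":0,"ty":-2,"tz":-4,"roll":0,"jaw":0},{"tx":0,"ty":-3,"tz":-3,"roll":0,"jaw":0},{"tx":0,"ty":-4,"tz":-2,"roll":0,"jaw":0}]'>/dev/null; python3 -c "
from go import *
go(np.array([.42,0,.33]))"
```

```text
pos [0.405  0.0816 0.3156] total cm [-2.35 -8.08 -0.28] rows 2 each [-1.18 -4.04 -0.14]
```

```bash
python3 -m jog '[{"tx":-1.2,"ty":-4,"tz":-0.1,"roll":0,"jaw":0},{"tx":-1.2,"ty":-4,"tz":-0.1,"roll":0,"jaw":0},{"tx":0,"ty":0,"tz":0,"roll":0,"jaw":0},{"tx":0,"ty":0,"tz":0,"roll":0,"jaw":0}]'>/dev/null; python3 look.py pics/w7.png; python3 -c "
import cv2
i=cv2.imread('pics/w7.png');cv2.imwrite('pics/w7c.png',cv2.resize(i[60:280,380:640],None,fx=2.6,fy=2.6,interpolation=2))"
```

```text
face 0.91 [201. 513.] [-0.8 -1.  -0. ]
tab 0.78 [162. 520.] [-38.5  -2.    8. ]
left_pivot 0.61 [198. 573.] [-5.5 49.4 16. ]
left_tip 0.82 [201. 558.] [-4.2 22.2 36. ]
right_pivot 0.92 [197. 472.] [ -6.7 -49.1  16. ]
right_tip 0.92 [202. 513.] [ -3.3 -19.4  36. ]
```

View pics/w7c.png

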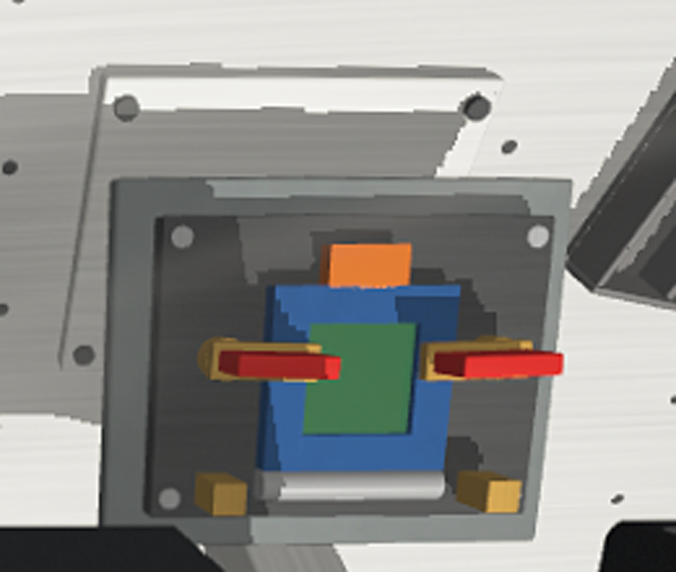

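The crop shows both red fins lying across the frame at (285,365) and (500,365). Their tips are at face x of about −4 mm, which corresponds to 1.6 rad. The frame is flat, with the tab at its shut position, and the robot touches nothing.

```bash
python3 -c "
from rig import *
print(hand_in())"
```

```text
the job is handed in; nothing more can be done
None
```

I handed the job in at about 44 s: the cover rests flat and released in the middle of the mat, the window frame is shut and both turnbuttons are against their stops. The last wrist picture confirmed the frame and turnbuttons, but `hand_in()` returned no verdict.

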